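# Turn the drained beaker mouth-up and set it under the dispenser spout

## Task

The rinsed steel beaker has drained upside down on the bench. Get it ready for filling: turn it mouth-up and leave it standing on the bench centred under the spout of the white dispenser, without shifting the bottle, the jar or the flask.

Things in the scene. Friction and masses are not known exactly. Their poses are not given: they have to be found in the camera images.
- beaker: Round straight steel beaker, loose: 88 mm outside diameter, 115 mm tall, wall 3 mm, base 4 mm, 0.16 to 0.26 kg. Origin: centre of its mouth (rim plane); own z runs from the mouth to the closed base. It starts mouth-down (z up, origin at bench height); mouth-up its z points down. Too wide to grip across; pushed forward and up near its top it topples onto its side and then lies fairly still.
- beaker_mouth (a point): Centre of the beaker's mouth, in the rim plane (same point as the origin of the beaker).
- beaker_base (a point): Centre of the outside of the beaker's closed base, 115 mm from the mouth centre along the beaker's axis. It can topple up to 15 degrees aside from the push; toppled and then raised over its base edge, the beaker ends about 0.2 m along from where it stood.
- dispenser: White bench dispenser, fixed. Origin on the bench right below the spout, centre of a flat round mark 110 mm across. Its +x points from there to its pillar, 70 x 60 mm and 248 mm tall, front face 90 mm from the origin. An arm 30 mm wide, 215 to 245 mm above the bench, reaches from the pillar to the spout.
- spout (a point): Lower end of the dispenser's spout, a vertical tube 14 mm in diameter, 180 mm above the bench.
- reagent_bottle: Bystander: closed amber bottle, 64 mm in diameter, 150 mm tall, loose; origin at the centre of its underside.
- salt_jar: Bystander: closed clear jar, 72 mm in diameter, 75 mm tall, loose; origin at the centre of its underside.
- flask: Bystander: conical glass flask, 76 mm wide at the foot, 34 mm at the mouth, 118 mm tall, loose; origin at the centre of its underside.
Things that resemble listed ones, but are neither listed nor needed, are in the scene too. Leave any blue or pink look-alike of the beaker alone.

How it is judged:
By the outcome, as a careful person would: the job done as asked, in the order asked, and still so for the second after the job is handed in, with the robot touching nothing.
It also fails if it takes over 72 s, if anything falls off the work surface, if the arm or the gripper's body presses on something with over 40 N, if the wrist force passes 120 N, or if a joint passes its speed limit or range.

## Robot

A 6-joint arm with a two-finger parallel gripper is mounted at the origin on the work surface. World frame = base frame: x ahead of the robot, y to its left, z up, the work surface at z = 0. Lengths are in m, angles in degrees, forces in N, time in s.
With the tool pointing down it reaches from about 0.275 to 0.775 m from the base axis. Payload 14.6 kg.
Tool frame: the origin (TCP) lies midway between the tips of the shut fingers; the grasp point (between the pads) lies 19 mm behind it; z points along the fingers, x is the direction in which the jaws open and shut, and the axes are right-handed (so a half turn about z gives the same grasp; the last joint's range is limited). The gripper opens to 85 mm and grips with 20 to 120 N. Pads are 22 mm wide; open, the fingers measure 114 mm over their backs; the gripper's body (76 mm by 85 mm) begins 54 mm behind the grasp point. The pads swing forward as they close: fully open they stand 13 mm farther back than shut.
Start: joints at [-78.627, 15.075, -2.767, 72.158, 0, 81.102], TCP at [0.182, -0.492, 0.198] pointing down, gripper open.
Joint ranges: [-151.79, 151.79], [-50.71, 97.33], [-67.44, 78.34], [-121.81, 120.89], [-77.56, 73.72], [-180, 180]. Speed limits (degrees/s): [108.29, 108.29, 147.25, 159.86, 180, 180].

## Interface

Orientations are given as [roll, pitch, yaw] about the fixed x, y, z axes, in that order (R = Rz(yaw) Ry(pitch) Rx(roll)).
In Python, from workcell import * gives the robot as it stands. The module is installed in compiled form; this text tells all that it offers.
- The arm moves only by the tool play_rows, never from a script. Its arguments are lists of equal length, an entry for each row: "grip": the gripper's target within -1 to 1 (fully open at 1, half-way at 0, shut at -1); "delta_pos": the shift along the tool's x, y, z in cm, a list of three; "roll": the turn about the tool's z in rad. In form: {"grip": [grip, ...], "delta_pos": [[dx, dy, dz], ...], "roll": [roll, ...]}. A call has 1 to 8 rows; each row is the pose to reach, as a shift and turn from the pose measured when the call began, along the tool's axes at that moment; what a row does not reach only later rows make up. A row lasts 1/10 s, in which the tool goes at most 50 mm and 8.59 degrees, less where a joint would pass 70% of its speed; a pose out of reach is approached as far as the arm can. A call with a gripper value outside its range is refused whole. The fingers move at their own pace and stop on an object; the grip force is fixed at half the most. Time passes only in rows, so rows that repeat a pose let the fingers close. It gives the time, the measured TCP pose, the force and the opening at its end, in the units of the state.
- read_state(): the state, without advancing time (a new reading comes with each control period).
- camera(name): name is "scene" or "top" or "wrist"; returns (picture, depth): 420x560x3 uint8, red, green, blue; 420x560 float32, m along the optical axis (not along the pixel's ray), 0 where there is no reading.
- calibration(name): a dict with "mtx" (3x3 intrinsics, pixels), "R" (3x3) and "t" (3): a world point X has camera coordinates R X + t. Camera axes: x right, y down, z forward; pixel columns grow to the right and rows downward; lengths in m; the calibration is good to about 2 mm. A picture is of the moment at which its call begins: read the wrist's pose just before it. calibration takes no time and is no camera call; for the wrist camera it gives the pose at the moment of the call.
- finish_job(): hands the job in, once; it reports no verdict.
Trained networks look in the newest picture that a camera, given by its name, has taken for a name from the list of things; names that differ only in an ending like _2 or _b are one class to them, and where a whole thing is asked for, a point or a joint stands for the part that bears it (a point fixed in the world has none). Each returns a list of dicts, best first, with "p" (0 to 1); they miss things now and then, are a little off and sometimes report something else, mostly with a low value. They report only what shows in the picture. A call takes as long as a camera call. They do not tell look-alikes from the thing itself.
- search_frame(label, camera): "pixel" ([column, row] in pixels, amid what is visible of it).
- masks_of(label, camera): "region" (420x560 bool, what is visible of it) and "pixel" ([column, row] in pixels, amid what is visible of it).
- tip_of(label, camera): "pixel" ([column, row] in pixels: a listed point, or the origin of a listed thing).
The state is a dict: "time_s": time; "q": joint angles; "dq": joint speeds; "effort": joint torques, N m; "eef_pos": TCP position; "ee_rot": TCP orientation; "contact_force": force on the tool from outside, world axes, zero at the start; "torque": the same for the moment, N m; "grip_width": finger opening in m.
Only numpy, scipy, OpenCV 4.12 (cv2) and the standard library are available. Lean on these libraries where they do the work, as an engineer would, in place of code of your own. Each camera call takes 0.05 s, during which the arm holds its last target.

## Working session

There is one attempt and no reset: what is moved stays moved. The work goes in short steps, Python scripts to look and compute and a tool call to move; the robot and the scene stay as the last step left them, time stands still between calls to the robot, and variables do not carry over. Pictures are saved under pics/ and viewed, and the job is handed in when it is done.

Besides the shell and the picture viewer there is one more tool, called after "Request:" as a command line: name --pt "numbers of a row" for each row, then --argument value for the rest. play_rows: Moves the arm, as the interface text tells. Its arguments: {"type":"object","properties":{"grip":{"type":"array"},"delta_pos":{"type":"array"},"roll":{"type":"array"}},"required":["grip","delta_pos","roll"]}

```bash
mkdir -p pics; python3 - <<'E'
from workcell import *
import cv2,json
s=read_state()
for k in s: print(k,s[k])
for n in ("scene","top","wrist"):
    p,d=camera(n); cv2.imwrite(f"pics/{n}0.png",p[:,:,::-1])
    c=calibration(n); print(n,c)
E
```

```text
time_s 0.0
q [-7.86253268e+01  1.50990740e+01 -2.80416890e+00  7.21588762e+01
 -1.27866994e-04  8.11021711e+01]
dq [ 0.03884495  0.02445464 -0.00066459  0.02200256  0.01830733 -0.04162038]
effort [-8.38361721e-04 -6.37618303e+01  3.84569299e+01  1.35138561e-02
 -3.03156112e-04  8.98151740e-07]
eef_pos [ 0.18183784 -0.49216613  0.19782035]
ee_rot [-1.79990518e+02  6.13912633e-02 -6.97274928e+01]
contact_force [ 0.08958777 -0.46592496 -0.00473605]
torque [0.01408359 0.03094435 0.01450476]
grip_width 0.08538444655260691
scene {'mtx': array([[545.52803965,   0.        , 277.20151648],
       [  0.        , 545.52803965, 204.77579532],
       [  0.        ,   0.        ,   1.        ]]), 'R': array([[-0.50973224,  0.86023414,  0.01304834],
       [ 0.59812539,  0.36523966, -0.71333443],
       [-0.6184004 , -0.35580501, -0.70070232]]), 't': array([ 0.26879676, -0.22598125,  1.9239672 ])}
top {'mtx': array([[407.54926963,   0.        , 273.82941111],
       [  0.        , 407.54926963, 211.70426803],
       [  0.        ,   0.        ,   1.        ]]), 'R': array([[-0.0056333 , -0.99986426,  0.01548317],
       [-0.9969881 ,  0.00441809, -0.0774287 ],
       [ 0.07734979, -0.01587272, -0.99687766]]), 't': array([-0.00330246,  0.55481511,  0.99401515])}
wrist {'mtx': array([[295.17352264,   0.        , 280.2415877 ],
       [  0.        , 295.17352264, 204.55707878],
       [  0.        ,   0.        ,   1.        ]]), 'R': array([[ 0.3462535 , -0.93813846, -0.00217572],
       [-0.88707644, -0.32816019,  0.32466334],
       [-0.30529315, -0.11048579, -0.94582714]]), 't': array([-0.5244664 , -0.0425441 ,  0.38181947])}
```

View pics/scene0.png

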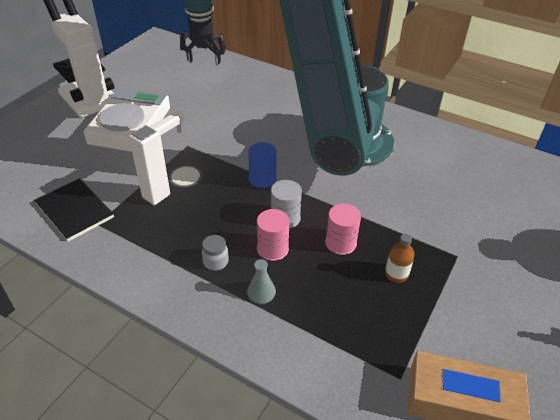

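View pics/top0.png

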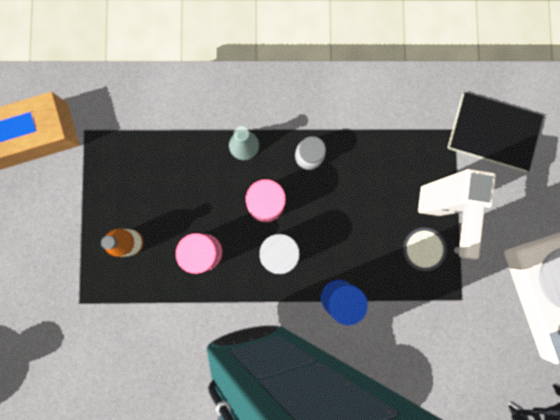

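View pics/wrist0.png

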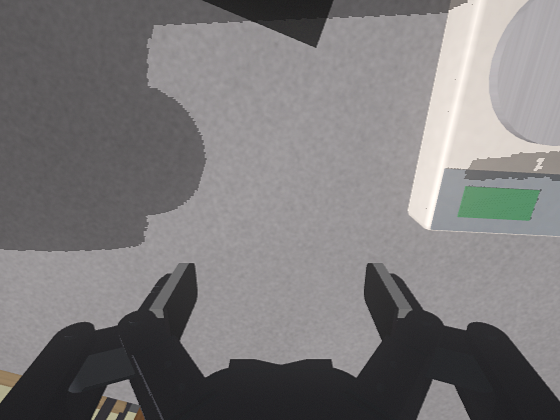

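```bash
cat > h.py <<'E'
from workcell import *
import numpy as np, cv2
def w2p(n,X):
    c=calibration(n); x=c["R"]@np.array(X,float)+c["t"]; u=c["mtx"]@x; return u[:2]/u[2]
def p2w(n,px,z=None,depth=None):
    c=calibration(n); r=np.linalg.inv(c["mtx"])@np.array([px[0],px[1],1.]); R=c["R"]; o=-R.T@c["t"]
    if depth is not None: return R.T@(r*depth-c["t"])
    d=R.T@r; return o+d*(z-o[2])/d[2]
def cloud(n,d):
    c=calibration(n); v,u=np.mgrid[0:d.shape[0],0:d.shape[1]]
    P=np.stack([u,v,np.ones_like(u)],-1)@np.linalg.inv(c["mtx"]).T*d[...,None]
    W=(P-c["t"])@c["R"]; W[d==0]=np.nan; return W
def circ(xy):
    A=np.c_[2*xy,np.ones(len(xy))]; s=np.linalg.lstsq(A,(xy**2).sum(1),rcond=None)[0]; return s[:2],np.sqrt(s[2]+s[0]**2+s[1]**2)
E
python3 - <<'E'
from h import *
p,d=camera("top"); W=cloud("top",d)
np.set_printoptions(precision=4,suppress=True)
for l in ["beaker","dispenser","reagent_bottle","salt_jar","flask"]:
    for m in masks_of(l,"top")[:5]:
        w=W[m["region"]]; w=w[~np.isnan(w[:,0])]
        zt=np.percentile(w[:,2],95); t=w[w[:,2]>zt-.008]
        print(l,round(m["p"],2),m["pixel"],"ztop",round(zt,4),"mid",(t.max(0)+t.min(0))[:2]/2,"size",np.ptp(t,axis=0)[:2], "med",np.median(w,0))
    for m in tip_of(l,"top")[:5]: print("  tip",m["p"],m["pixel"],p2w("top",m["pixel"],0))
for m in tip_of("spout","top"): print(m,p2w("top",m["pixel"],.18))
# mark
g=p[205:295,385:460].astype(int)
hsv=cv2.cvtColor(p,cv2.COLOR_RGB2HSV); print(p[250,425],p[180,480],p[254,279])
m=(np.abs(W[...,2])<.01)&(p.min(2)>120); m[:, :390]=0; m[:,455:]=0; m[:210]=0; m[290:]=0
pts=W[m]; print(m.sum(),pts.min(0),pts.max(0))
cs,_=cv2.findContours(m.astype(np.uint8),0,1); c=max(cs,key=len)[:,0]; q=np.array([p2w("top",x,0)[:2] for x in c.astype(float)])
print(circ(q))
# pillar top
t=(np.abs(W[...,2]-.248)<.008); t[:, :400]=0; t[:150]=0;t[270:]=0; print("pillar",t.sum(),np.nanmean(W[t],0)); r=cv2.minAreaRect((W[t][:,:2]*1000).astype(np.float32)); print(r)
t=(np.abs(W[...,2]-.245)<.004); t[:, :400]=0; t[:150]=0;t[270:]=0; r=cv2.minAreaRect((W[t][:,:2]*1000).astype(np.float32)); print(r)
E
```

```text
beaker 0.97 [265.1, 202.2] ztop 0.1174 mid [0.5781 0.0152] size [0.0851 0.0862] med [0.5743 0.0153 0.1147]
beaker 0.82 [278.2, 252.7] ztop 0.1176 mid [ 0.4535 -0.0147] size [0.0828 0.0833] med [ 0.4524 -0.0135  0.115 ]
beaker 0.8 [197.0, 252.3] ztop 0.1173 mid [0.4557 0.1724] size [0.0849 0.0856] med [0.4559 0.1674 0.1145]
beaker 0.79 [344.2, 301.1] ztop 0.1175 mid [ 0.3392 -0.1666] size [0.0869 0.0856] med [ 0.343  -0.1605  0.1144]
beaker 0.71 [454.8, 209.9] ztop 0.2484 mid [ 0.5333 -0.4053] size [0.1755 0.0671] med [ 0.547  -0.3838  0.1753]
  tip 0.95 [338.2, 296.9] [ 0.3412 -0.1668  0.    ]
  tip 0.89 [277.9, 252.0] [ 0.4543 -0.0161  0.    ]
  tip 0.87 [201.8, 250.7] [0.4587 0.1756 0.    ]
  tip 0.81 [264.0, 202.6] [0.5798 0.0185 0.    ]
dispenser 0.96 [450.7, 211.2] ztop 0.2484 mid [ 0.5331 -0.4043] size [0.1753 0.065 ] med [ 0.5474 -0.3838  0.1782]
  tip 0.71 [423.1, 247.4] [ 0.4638 -0.3854  0.    ]
  tip 0.42 [277.7, 253.1] [ 0.4516 -0.0156  0.    ]
reagent_bottle 0.86 [122.5, 242.0] ztop 0.151 mid [0.4822 0.3532] size [0.0281 0.0278] med [0.4811 0.3399 0.1013]
  tip 0.85 [131.6, 244.4] [0.4756 0.3519 0.    ]
salt_jar 0.58 [310.7, 151.4] ztop 0.0776 mid [ 0.7003 -0.0964] size [0.0602 0.0605] med [ 0.6937 -0.0926  0.0742]
  tip 0.69 [310.9, 154.4] [ 0.7041 -0.1028  0.    ]
flask 0.65 [242.4, 142.6] ztop 0.1193 mid [0.7283 0.0706] size [0.0328 0.0299] med [0.7159 0.0677 0.0537]
  tip 0.6 [242.9, 145.2] [0.7285 0.0722 0.    ]
{'pixel': [455.2, 250.7], 'p': 0.58} [ 0.4586 -0.3842  0.18  ]
[174 169 151] [143 144 141] [237 236 238]
1101 [ 0.4167 -0.4673 -0.0053] [ 0.5587 -0.341   0.0096]
(array([ 0.4623, -0.388 ]), np.float64(0.04575373146677624))
pillar 1805 [ 0.5458 -0.3984  0.2456]
((532.3989868164062, -398.7692565917969), (60.37264633178711, 174.53567504882812), 82.39824676513672)
((531.9496459960938, -398.8440246582031), (60.36241149902344, 173.59609985351562), 82.53651428222656)
```

```bash
python3 -c "
import cv2
i=cv2.imread('pics/top0.png')[120:330,380:520];cv2.imwrite('pics/t1.png',cv2.resize(i,None,fx=4,fy=2.8))
i=cv2.imread('pics/scene0.png')[80:320,80:480];cv2.imwrite('pics/s1.png',cv2.resize(i,None,fx=2,fy=2))"
```

```text
(no output)
```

View pics/s1.png

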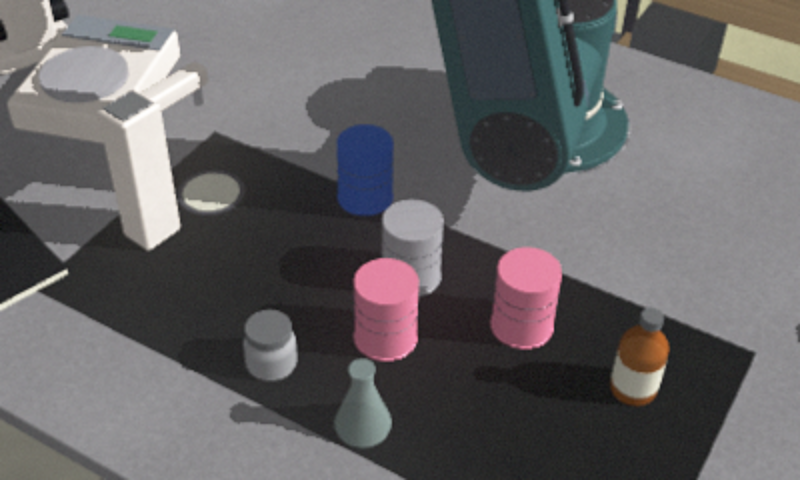

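```bash
cat >> h.py <<'E'
def mv(target,yaw=None,wps=()):
    s=read_state(); p=np.array(s["eef_pos"]); r=np.radians(s["ee_rot"])
    from scipy.spatial.transform import Rotation as Ro
    R=Ro.from_euler("xyz",r).as_matrix()
    print("at",p.round(4),s["ee_rot"].round(2),"t",round(s["time_s"],2),"q",s["q"].round(0),"w",round(s["grip_width"],4))
    dy=0 if yaw is None else -np.radians((yaw-s["ee_rot"][2]+180)%360-180)
    for t in [target,*wps]: print("delta cm",(R.T@(np.array(t)-p)*100).round(2),"roll",round(dy,3))
E
python3 -c "
from h import *
mv([.25,-.38,.26],8,[[.4445,.0497,.25],[.4445,.0497,.08]])"
```

```text
at [ 0.1819 -0.4925  0.1983] [-180.      0.    -69.73] t 0.75 q [-79.  15.  -3.  72.   0.  81.] w 0.0854
delta cm [ -8.19 -10.29  -6.17] roll -1.357
delta cm [-41.76 -43.42  -5.17] roll -1.357
delta cm [-41.76 -43.42  11.83] roll -1.357
```

Request:
play_rows --grip '[0,0,0,0,0,0,0,0]' --pt "-3 -4 -3" --pt "-7 -8 -6" --pt "-10.5 -11.5 -6" --pt "-14 -15 -6" --pt "-17.5 -18.5 -6" --pt "-21 -22 -6" --pt "-24.5 -25.5 -6" --pt "-28 -29 -6" --roll '[-0.14,-0.28,-0.42,-0.56,-0.7,-0.84,-0.98,-1.12]'

```text
time_s: 1.55
eef_pos: [0.35, -0.1431, 0.2585]
ee_rot: [180.0, -0.0, -5.3]
contact_force: [0.9, -1.1, -0.4]
grip_width: 0.0429
```

```bash
python3 -c "
from h import *
mv([.4445,.0497,.25],8,[[.4445,.0497,.08]])"
```

```text
at [ 0.35   -0.1431  0.2585] [ 1.7997e+02 -5.0000e-02 -5.2600e+00] t 1.55 q [-35.  -0. -12.  78.  -0.  61.] w 0.0429
delta cm [  7.64 -20.07   0.85] roll -0.231
delta cm [  7.63 -20.08  17.85] roll -0.231
```

Request:
play_rows --grip '[0,0,0,0,0,0,0,0]' --pt "1.8 -4.5 0.5" --pt "3.5 -9 0.8" --pt "5.2 -13.5 0.8" --pt "6.7 -17.5 0.8" --pt "7.6 -20 3" --pt "7.6 -20.1 8" --pt "7.6 -20.1 13" --pt "7.6 -20.1 17.8" --roll '[-0.08,-0.16,-0.23,-0.23,-0.23,-0.23,-0.23,-0.23]'

```text
time_s: 2.35
eef_pos: [0.444, 0.0504, 0.0789]
ee_rot: [180.0, -0.1, 8.0]
contact_force: [1.5, -0.4, -0.9]
grip_width: 0.0424
```

```bash
python3 -c "
from h import *
mv([.4445,.0497,.08],8)
p,d=camera('scene'); cv2.imwrite('pics/s2.png',cv2.resize(p[80:320,80:480,::-1],None,fx=2,fy=2))
p,d=camera('wrist'); cv2.imwrite('pics/w2.png',p[:,:,::-1])"
```

```text
at [0.444  0.0504 0.0789] [ 1.7996e+02 -8.0000e-02  7.9700e+00] t 2.35 q [ -4.  12. -27.  51.  -0.  78.] w 0.0424
delta cm [ 0.04  0.07 -0.11] roll -0.001
```

View pics/s2.png

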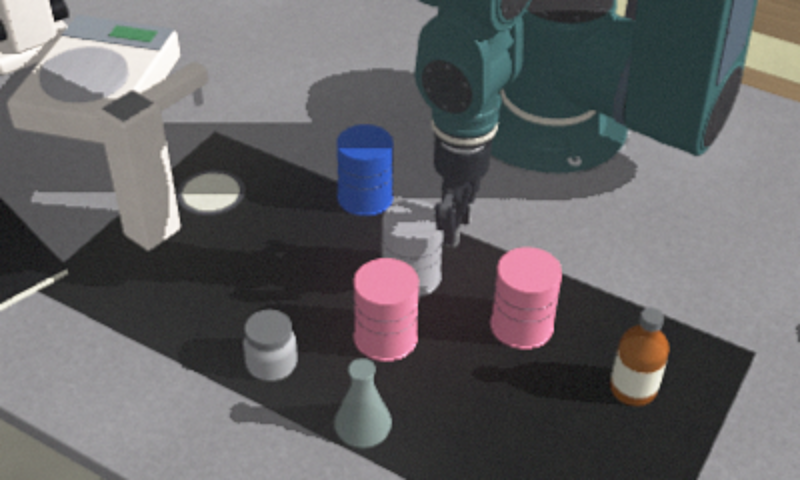

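View pics/w2.png

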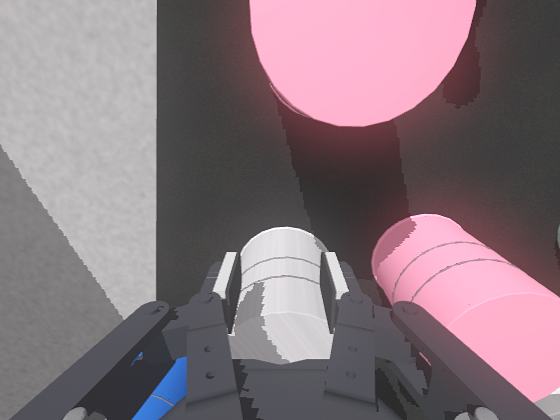

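Request:
play_rows --grip '[0,0,0,0,0,0,0,0]' --pt "0 0.8 0" --pt "0 1.5 0" --pt "0 2.2 -0.5" --pt "0 3.0 -1.2" --pt "0 3.8 -1.8" --pt "0 4.6 -2.3" --pt "0 5.4 -2.7" --pt "0 6.2 -3.0" --roll '[0,0,0,0,0,0,0,0]'

```text
time_s: 3.25
eef_pos: [0.4494, -0.0119, 0.1068]
ee_rot: [-179.9, 0.4, 7.9]
contact_force: [-0.1, -0.4, -0.0]
grip_width: 0.043
```

```bash
python3 -c "
from h import *
mv([.4445,.0497,.08],8)
p,d=camera('scene'); cv2.imwrite('pics/s3.png',cv2.resize(p[80:320,80:480,::-1],None,fx=2,fy=2))"
```

```text
at [ 0.4494 -0.0119  0.1068] [-179.94    0.41    7.92] t 3.25 q [-12.  11. -23.  56.  -0.  70.] w 0.043
delta cm [ 0.38 -6.16  2.69] roll -0.001
```

View pics/s3.png

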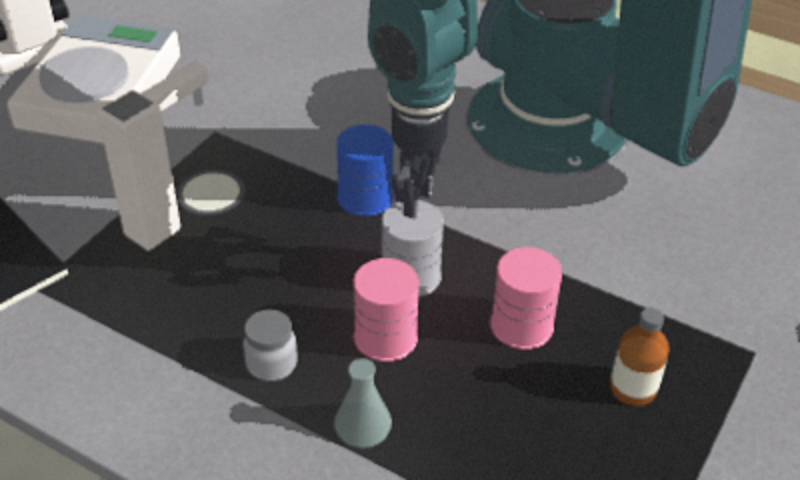

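```bash
python3 -c "
from h import *
p,d=camera('top'); cv2.imwrite('pics/t3.png',p[:,:,::-1])
p,d=camera('wrist'); cv2.imwrite('pics/w3.png',p[:,:,::-1])
p,d=camera('scene'); W=cloud('scene',d)
i=(p.min(2)>100)&(W[...,2]>.02)&(abs(W[...,0]-.46)<.1)&(abs(W[...,1]+.03)<.1); c=W[i]; print(i.sum(),c.min(0),c.max(0),np.percentile(c,[5,95],axis=0))
print(read_state()['contact_force'])"
```

```text
1184 [ 0.40698801 -0.05914708  0.02008731] [0.55992976 0.05374074 0.50745598] [[ 0.42572866 -0.04290544  0.04294515]
 [ 0.55174496  0.02978361  0.34192736]]
[-0.02252914 -0.2517323  -0.23138473]
```

View pics/t3.png

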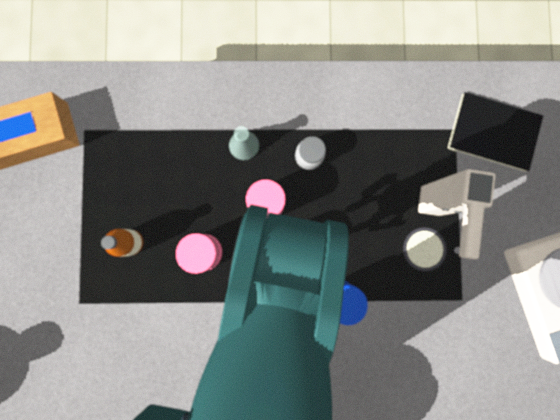

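View pics/w3.png

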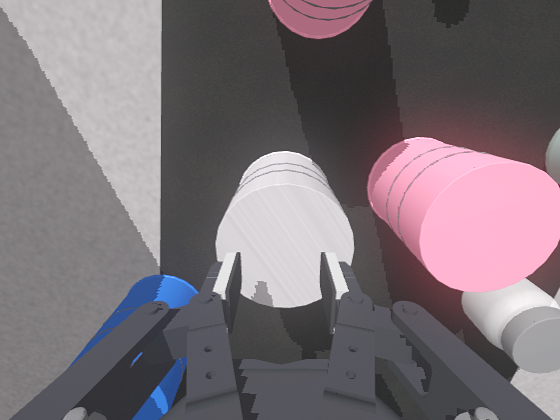

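Request:
play_rows --grip '[0,0,0,0,0,0,0]' --pt "0 0 -2" --pt "0 0 -3.5" --pt "0 -4 -3.5" --pt "0 -6.3 -3.5" --pt "0 -6.3 0" --pt "0 -6.3 3.7" --pt "0 -5 3.7" --roll '[0,0,0,0,0,0,0]'

```text
time_s: 4.15
eef_pos: [0.4389, 0.0395, 0.0661]
ee_rot: [-179.8, 0.8, 8.0]
contact_force: [-0.8, -1.1, 0.9]
grip_width: 0.043
```

Request:
play_rows --grip '[0]' --pt "0 0.5 0" --roll '[0]'

```text
time_s: 4.25
eef_pos: [0.4398, 0.0337, 0.0666]
ee_rot: [-179.8, 0.8, 8.0]
contact_force: [0.9, 1.5, 1.4]
grip_width: 0.0427
```

Request:
play_rows --grip '[0]' --pt "0 0.5 0" --roll '[0]'

```text
time_s: 4.35
eef_pos: [0.441, 0.0282, 0.0676]
ee_rot: [-179.8, 0.8, 8.0]
contact_force: [-0.2, 1.5, 1.4]
grip_width: 0.0424
```

```bash
python3 -c "
from h import *
mv([.4475,.0282,.0676],8)
p,d=camera('scene'); cv2.imwrite('pics/s4.png',cv2.resize(p[120:270,200:360,::-1],None,fx=4,fy=4))
p,d=camera('wrist'); cv2.imwrite('pics/w4.png',p[:,:,::-1])"
```

```text
at [0.441  0.0282 0.0676] [-179.81    0.79    8.03] t 4.35 q [ -7.  13. -28.  50.  -0.  75.] w 0.0424
delta cm [ 0.65  0.09 -0.01] roll 0.001
```

View pics/s4.png

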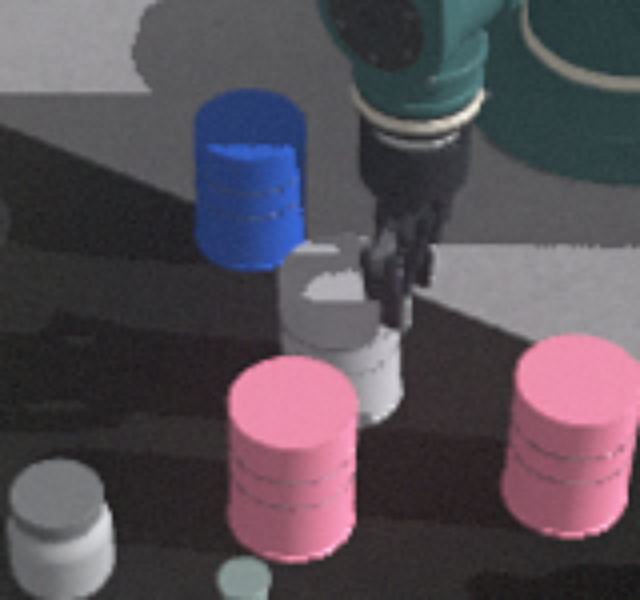

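View pics/w4.png

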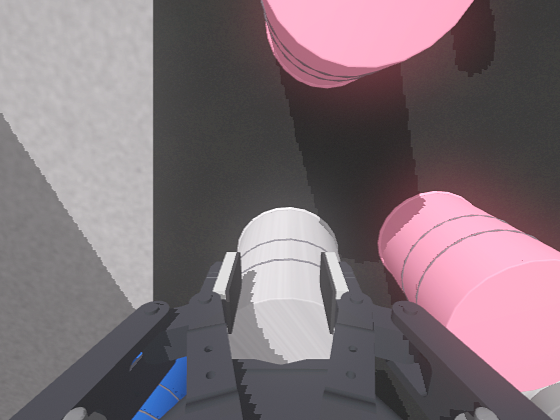

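Request:
play_rows --grip '[0,0,0]' --pt "0.2 0.7 -0.3" --pt "0.4 1.4 -0.9" --pt "0.5 2.1 -1.5" --roll '[0,0,0]'

```text
time_s: 4.75
eef_pos: [0.4502, 0.007, 0.0836]
ee_rot: [-179.9, 0.7, 8.0]
contact_force: [0.3, 0.7, -0.2]
grip_width: 0.0425
```

```bash
python3 -c "
from h import *
mv([.4475,.0282,.0676],8)
p,d=camera('scene'); cv2.imwrite('pics/s5.png',cv2.resize(p[120:270,200:360,::-1],None,fx=4,fy=4))
p,d=camera('wrist'); cv2.imwrite('pics/w5.png',p[:,:,::-1])"
```

```text
at [0.4502 0.007  0.0836] [-179.87    0.68    7.98] t 4.75 q [ -9.  12. -25.  53.  -0.  73.] w 0.0425
delta cm [ 0.04 -2.13  1.6 ] roll -0.0
```

View pics/s5.png

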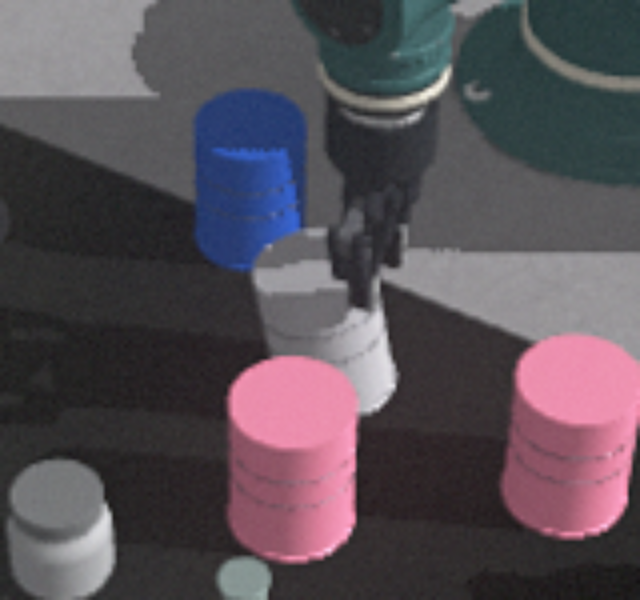

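Request:
play_rows --grip '[0,0,0,0,0]' --pt "0 0.8 -0.4" --pt "0 1.6 -0.8" --pt "0 2.4 -1.1" --pt "0 3.2 -1.3" --pt "0 4.0 -1.4" --roll '[0,0,0,0,0]'

```text
time_s: 5.35
eef_pos: [0.4564, -0.0337, 0.0978]
ee_rot: [-179.9, 0.6, 7.9]
contact_force: [-0.4, 1.0, 0.3]
grip_width: 0.0426
```

```bash
python3 -c "
from h import *
mv([.4475,.0282,.0676],8)
p,d=camera('scene'); cv2.imwrite('pics/s6.png',cv2.resize(p[120:270,200:360,::-1],None,fx=4,fy=4))"
```

```text
at [ 0.4564 -0.0337  0.0978] [-179.9     0.63    7.92] t 5.35 q [-14.  12. -23.  55.  -0.  68.] w 0.0426
delta cm [ 0.01 -6.25  3.04] roll -0.001
```

View pics/s6.png

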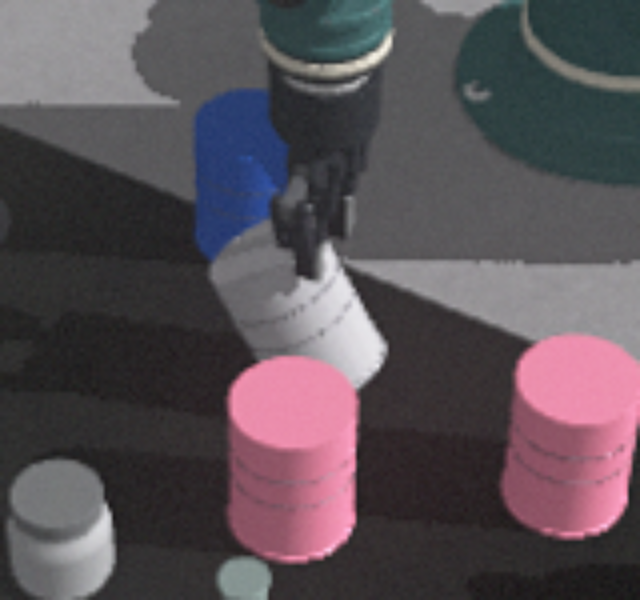

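Request:
play_rows --grip '[0,0,0,0,0,0]' --pt "0 0.7 -0.1" --pt "0 1.4 -0.2" --pt "0 2.0 -0.2" --pt "0 2.0 -0.2" --pt "0 2.0 -0.2" --pt "0 2.0 -3" --roll '[0,0,0,0,0,0]'

```text
time_s: 6.0
eef_pos: [0.458, -0.0536, 0.1259]
ee_rot: [-179.8, 0.9, 7.9]
contact_force: [1.4, -0.1, 0.1]
grip_width: 0.0427
```

```bash
python3 -c "
from h import *
mv([.4475,.0282,.0676],8)
p,d=camera('scene'); cv2.imwrite('pics/s7.png',cv2.resize(p[120:270,200:360,::-1],None,fx=4,fy=4))
p,d=camera('top'); cv2.imwrite('pics/t7.png',p[:,:,::-1])
p,d=camera('wrist'); cv2.imwrite('pics/w7.png',p[:,:,::-1])"
```

```text
at [ 0.458  -0.0536  0.1259] [-179.8     0.87    7.9 ] t 6.0 q [-17.  12. -19.  60.  -0.  65.] w 0.0427
delta cm [ 0.18 -8.23  5.86] roll -0.002
```

View pics/s7.png

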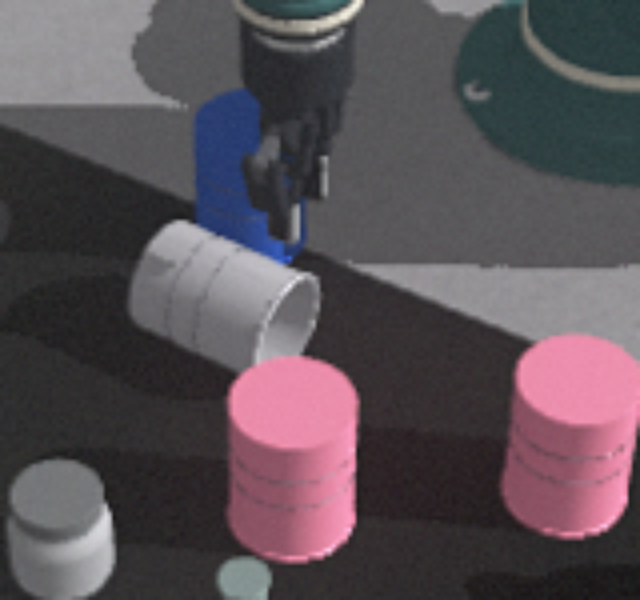

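View pics/w7.png

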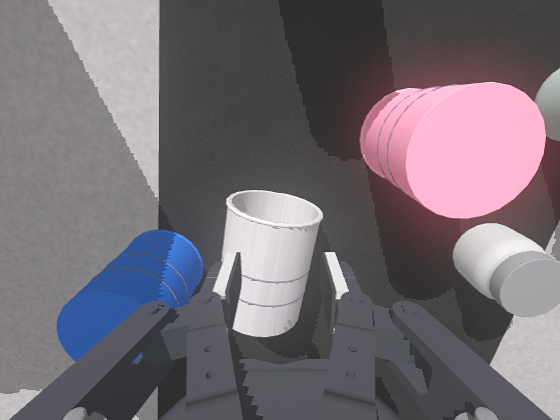

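Request:
play_rows --grip '[0,0,0]' --pt "0 -3 -1" --pt "0 -7 -1" --pt "0 -11 -1" --roll '[0,0,0]'

```text
time_s: 6.45
eef_pos: [0.445, 0.0558, 0.1384]
ee_rot: [-180.0, 0.5, 7.9]
contact_force: [0.7, -0.1, -0.7]
grip_width: 0.0425
```

```bash
cat > fit.py <<'E'
from h import *
from scipy.optimize import least_squares
def fitlying(c0,cams=("scene","wrist"),rad=.12):
    out=[]
    for n in cams:
        p,d=camera(n); W=cloud(n,d)
        hsv=cv2.cvtColor(p,cv2.COLOR_RGB2HSV)
        m=(W[...,2]>.015)&(W[...,2]<.095)&(np.hypot(W[...,0]-c0[0],W[...,1]-c0[1])<rad)&(hsv[...,1]<60)&(p.min(2)>70)
        out.append(W[m]); print(n,m.sum())
    P=np.vstack(out)
    def f(x):
        n=np.array([-np.sin(x[1]),np.cos(x[1])]); l=P[:,:2]@n-x[0]
        return np.hypot(l,P[:,2]-.0445)-.044
    r=min((least_squares(f,[c0[0]*-np.sin(a)+c0[1]*np.cos(a),a],loss="soft_l1",f_scale=.003) for a in np.radians([-90,-75,-105])),key=lambda r:r.cost)
    off,a=r.x; u=np.array([np.cos(a),np.sin(a)]); n=np.array([-np.sin(a),np.cos(a)])
    g=np.abs(f(r.x))<.004; s=P[g][:,:2]@u
    lo,hi=np.percentile(s,[1,99]); print("inl",g.mean(),"axis deg",np.degrees(a),"len",hi-lo)
    print("mouth",off*n+lo*u,"base",off*n+hi*u,"u",u)
    return P
if __name__=="__main__":
    import sys; fitlying([float(v) for v in sys.argv[1:3]])
    mv([0,0,0])
E
python3 fit.py .47 -.12
```

```text
scene 1132
wrist 3770
inl 0.9549163606691147 axis deg -93.00451996542611 len 0.10739291099252268
mouth [ 0.45741203 -0.06228347] base [ 0.45178306 -0.16952876] u [-0.05241474 -0.9986254 ]
at [0.4441 0.0582 0.1383] [-179.91    0.55    8.15] t 6.55 q [ -3.  10. -20.  61.  -0.  79.] w 0.0425
delta cm [-44.65  -0.51  14.26] roll 0
```

```bash
python3 -c "
from h import *
mv([.459,-.030,.138],-3,[[.459,-.030,.070]])"
```

```text
at [0.4441 0.0582 0.1383] [-179.91    0.55    8.15] t 6.55 q [ -3.  10. -20.  61.  -0.  79.] w 0.0425
delta cm [0.23 8.94 0.02] roll 0.195
delta cm [0.29 8.95 6.82] roll 0.195
```

Request:
play_rows --grip '[-0.6,-0.6,-0.6,-0.6,-0.6]' --pt "0.1 3 0" --pt "0.2 6 1" --pt "0.3 8.5 4" --pt "0.3 8.9 6.8" --pt "0.3 8.9 6.8" --roll '[0.08,0.16,0.195,0.195,0.195]'

```text
time_s: 7.05
eef_pos: [0.4568, -0.0299, 0.0672]
ee_rot: [-180.0, 0.9, -3.1]
contact_force: [-0.3, 1.1, 0.7]
grip_width: 0.0171
```

```bash
python3 -c "
from h import *
mv([.4586,-.049,.070],-3)
p,d=camera('wrist'); cv2.imwrite('pics/w8.png',p[:,:,::-1])
p,d=camera('scene'); cv2.imwrite('pics/s8.png',cv2.resize(p[120:270,200:360,::-1],None,fx=4,fy=4))"
```

```text
at [ 0.4568 -0.0299  0.0672] [-179.97    0.86   -3.11] t 7.05 q [-14.  14. -26.  51.  -0.  79.] w 0.0171
delta cm [ 0.28  1.9  -0.28] roll -0.002
```

View pics/w8.png

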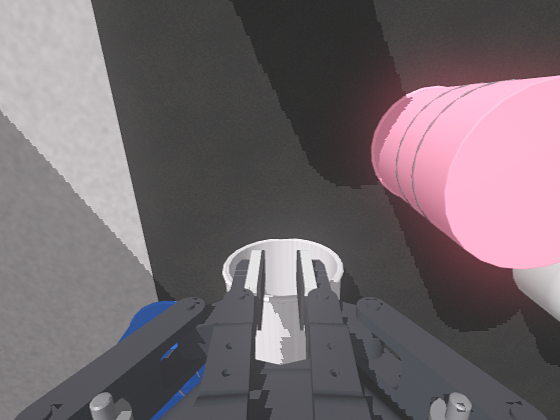

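View pics/s8.png

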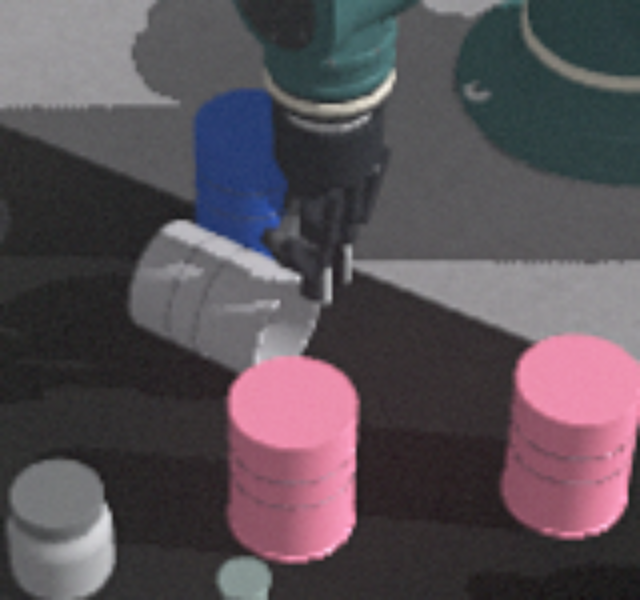

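Request:
play_rows --grip '[-0.6,-0.6,-0.6,-0.6,-0.6,-0.6]' --pt "0.2 1.2 0" --pt "0.2 1.9 0" --pt "0.2 2.2 0" --pt "0.2 2.7 -0.6" --pt "0.2 3.2 -1.2" --pt "0.2 3.8 -1.8" --roll '[0,0,0,0,0,0]'

```text
time_s: 7.75
eef_pos: [0.4589, -0.0678, 0.0891]
ee_rot: [180.0, 0.6, -3.0]
contact_force: [-0.4, -0.7, -0.5]
grip_width: 0.0167
```

```bash
python3 -c "
from h import *
mv([.4586,-.049,.070],-3)
p,d=camera('scene'); cv2.imwrite('pics/s9.png',cv2.resize(p[120:270,200:360,::-1],None,fx=4,fy=4))"
```

```text
at [ 0.4589 -0.0678  0.0891] [179.99   0.6   -3.02] t 7.75 q [-18.  13. -23.  54.  -0.  75.] w 0.0167
delta cm [-0.11 -1.87  1.91] roll -0.0
```

View pics/s9.png

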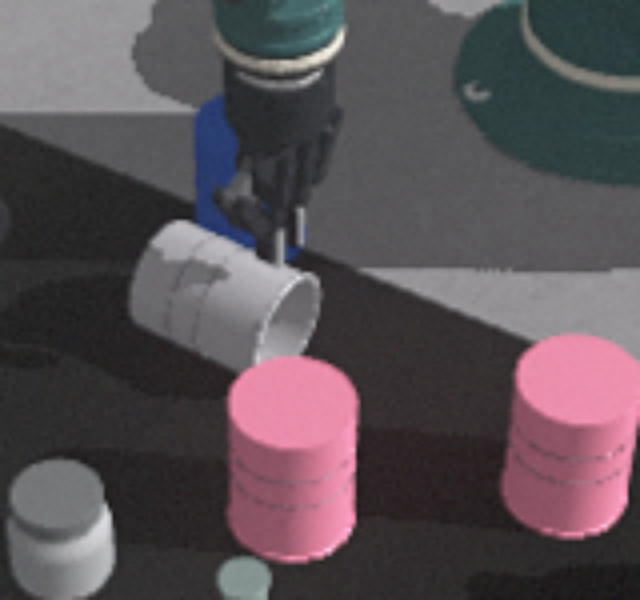

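Request:
play_rows --grip '[-0.6,-0.6,-0.6,-0.6,-0.6]' --pt "0 0 -0.7" --pt "0 -3.0 -0.7" --pt "0 -3.0 2" --pt "0 -3 4.4" --pt "0 -2.2 4.4" --roll '[0,0,0,0,0]'

```text
time_s: 8.3
eef_pos: [0.4585, -0.0458, 0.0443]
ee_rot: [-180.0, 0.7, -3.0]
contact_force: [0.7, 0.0, 0.7]
grip_width: 0.0173
```

Request:
play_rows --grip '[-0.6,-0.6,-0.6,-0.6]' --pt "0 0.5 0" --pt "0 0.9 0" --pt "0 1.3 0" --pt "0 1.3 0" --roll '[0,0,0,0]'

```text
time_s: 8.7
eef_pos: [0.4583, -0.0596, 0.045]
ee_rot: [180.0, 0.7, -3.0]
contact_force: [0.0, 0.0, -0.7]
grip_width: 0.0167
```

```bash
python3 -c "
from h import *
mv([.4586,-.049,.070],-3)
p,d=camera('scene'); cv2.imwrite('pics/s10.png',cv2.resize(p[120:270,200:360,::-1],None,fx=4,fy=4))"
```

```text
at [ 0.4583 -0.0596  0.045 ] [179.98   0.67  -3.01] t 8.7 q [-17.  16. -28.  47.  -0.  76.] w 0.0167
delta cm [-0.06 -1.06 -2.5 ] roll -0.0
```

View pics/s10.png

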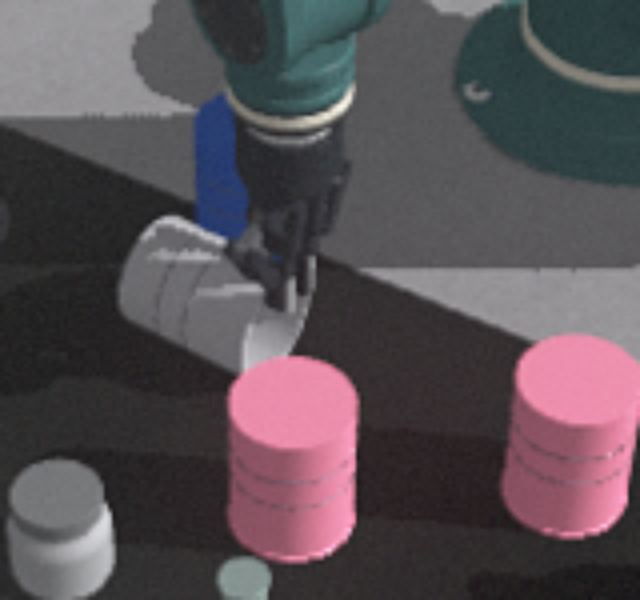

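Request:
play_rows --grip '[-0.6,-0.6,-0.6,-0.6]' --pt "0 0.5 -0.3" --pt "0 1.0 -0.8" --pt "0 1.5 -1.4" --pt "0 2.0 -2.0" --roll '[0,0,0,0]'

```text
time_s: 9.15
eef_pos: [0.4574, -0.0798, 0.0655]
ee_rot: [180.0, 0.7, -3.0]
contact_force: [-0.7, 0.1, -0.7]
grip_width: 0.0174
```

```bash
python3 -c "
from h import *
mv([.4586,-.049,.070],-3)
p,d=camera('scene'); cv2.imwrite('pics/s11.png',cv2.resize(p[120:270,200:360,::-1],None,fx=4,fy=4))"
```

```text
at [ 0.4574 -0.0798  0.0655] [179.97   0.68  -3.  ] t 9.15 q [-20.  15. -25.  51.  -0.  73.] w 0.0174
delta cm [-0.05 -3.08 -0.45] roll -0.0
```

View pics/s11.png

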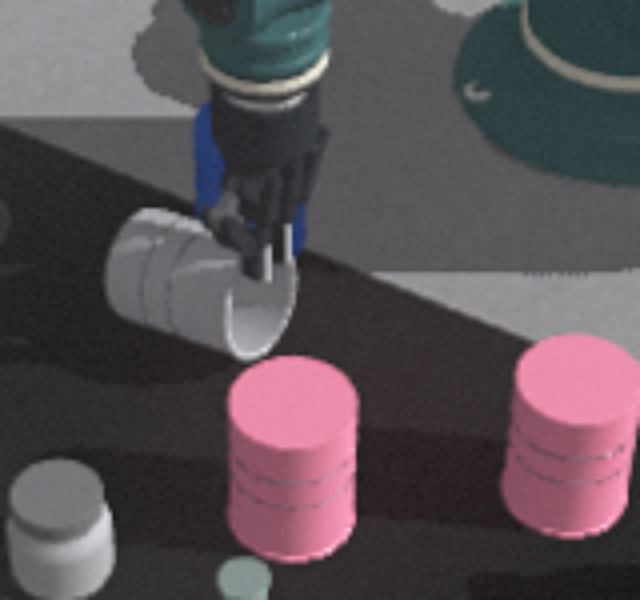

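Request:
play_rows --grip '[1,1,1,1,1]' --pt "0 -1 0" --pt "0 -3 -1" --pt "0 -5 -4" --pt "0 -6 -7" --pt "0 -6 -7" --roll '[0,0,0,0,0]'

```text
time_s: 9.7
eef_pos: [0.4634, -0.0192, 0.1392]
ee_rot: [179.9, 0.3, -2.9]
contact_force: [0.2, -0.3, -0.7]
grip_width: 0.085
```

```bash
python3 fit.py .455 -.15
```

```text
scene 1122
wrist 8525
inl 0.9705607961024153 axis deg -93.16511320274506 len 0.11077333501830512
mouth [ 0.45752518 -0.07239739] base [ 0.45140899 -0.18300175] u [-0.05521355 -0.99847457]
at [ 0.462  -0.02    0.1362] [179.93   0.57  -2.97] t 9.8 q [-12.  11. -18.  61.  -0.  80.] w 0.0856
delta cm [-46.11   0.38  14.08] roll 0
```

```bash
python3 -c "
from h import *
mv([.4590,-.035,.10],-3.2,[[.4588,-.045,.052],[.4583,-.0585,.052]])"
```

```text
at [ 0.462  -0.02    0.1362] [179.93   0.57  -2.97] t 9.8 q [-12.  11. -18.  61.  -0.  80.] w 0.0856
delta cm [-0.19  1.51  3.63] roll 0.004
delta cm [-0.11  2.5   8.43] roll 0.004
delta cm [-0.09  3.85  8.43] roll 0.004
```

Request:
play_rows --grip '[-0.6,-0.6,-0.6,-0.6,-0.6,-0.6,-0.6]' --pt "-0.1 0.5 2" --pt "-0.2 1.5 5" --pt "-0.1 2.3 8.4" --pt "-0.1 2.3 8.4" --pt "-0.1 3.2 8.4" --pt "-0.1 3.9 8.4" --pt "-0.1 4.0 8.4" --roll '[0,0,0,0,0,0,0]'

```text
time_s: 10.5
eef_pos: [0.459, -0.0609, 0.0535]
ee_rot: [179.9, 0.5, -3.0]
contact_force: [0.6, -0.1, 0.4]
grip_width: 0.0172
```

Request:
play_rows --grip '[-0.6,-0.6,-0.6,-0.6,-0.6,-0.6]' --pt "0 0.5 -0.3" --pt "0 1.0 -0.8" --pt "0 1.5 -1.4" --pt "0 2.0 -2.0" --pt "0 2.7 -2.6" --pt "0 3.5 -3.2" --roll '[0,0,0,0,0,0]'

```text
time_s: 11.1
eef_pos: [0.4574, -0.0964, 0.0862]
ee_rot: [179.9, 0.4, -3.0]
contact_force: [0.6, 0.4, -0.3]
grip_width: 0.0173
```

```bash
python3 -c "
from h import *
mv([.4586,-.049,.070],-3)
p,d=camera('scene'); cv2.imwrite('pics/s12.png',cv2.resize(p[120:270,200:360,::-1],None,fx=4,fy=4))"
```

```text
at [ 0.4574 -0.0964  0.0862] [179.89   0.44  -3.  ] t 11.1 q [-22.  14. -23.  54.  -0.  71.] w 0.0173
delta cm [-0.12 -4.75  1.61] roll -0.0
```

View pics/s12.png

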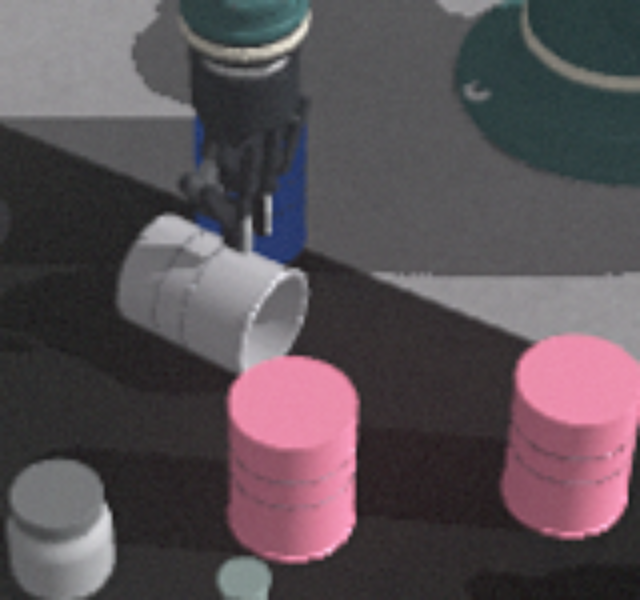

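Request:
play_rows --grip '[-0.6,-0.6,-0.6,-0.6,-0.6,-0.6]' --pt "0 0 -1.5" --pt "0 -4.5 -1.5" --pt "0 -4.8 1" --pt "0 -4.8 5.2" --pt "0 -3.8 5.5" --pt "0 -3.3 5.5" --roll '[0,0,0,0,0,0]'

```text
time_s: 11.75
eef_pos: [0.4588, -0.0655, 0.032]
ee_rot: [179.9, 0.5, -3.0]
contact_force: [0.5, 1.4, 1.1]
grip_width: 0.0173
```

Request:
play_rows --grip '[-0.6,-0.6,-0.6,-0.6,-0.6]' --pt "0 0.5 -0.2" --pt "0 1.0 -0.7" --pt "0 1.5 -1.2" --pt "0 2.1 -1.8" --pt "0 2.8 -2.3" --roll '[0,0,0,0,0]'

```text
time_s: 12.25
eef_pos: [0.4578, -0.094, 0.0561]
ee_rot: [179.9, 0.4, -3.0]
contact_force: [-0.9, 1.2, 1.3]
grip_width: 0.0173
```

```bash
python3 -c "
from h import *
mv([.4586,-.049,.070],-3)
p,d=camera('scene'); cv2.imwrite('pics/s13.png',cv2.resize(p[120:270,200:360,::-1],None,fx=4,fy=4))"
```

```text
at [ 0.4578 -0.094   0.0561] [179.86   0.42  -3.04] t 12.25 q [-21.  15. -26.  49.  -0.  72.] w 0.0173
delta cm [-0.17 -4.5  -1.4 ] roll -0.001
```

View pics/s13.png

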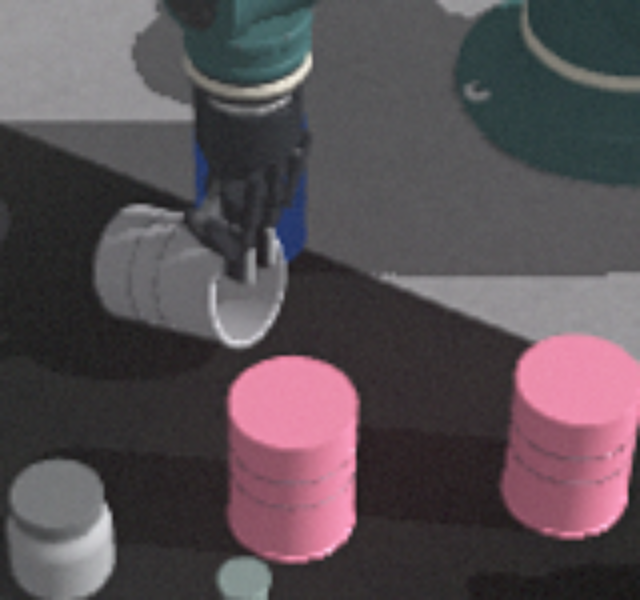

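Request:
play_rows --grip '[-0.6,-0.6,-0.6,-0.6]' --pt "0 0.7 -0.4" --pt "0 1.4 -0.9" --pt "0 2.1 -1.4" --pt "0 2.8 -1.8" --roll '[0,0,0,0]'

```text
time_s: 12.7
eef_pos: [0.4568, -0.1236, 0.0751]
ee_rot: [179.8, 0.4, -3.1]
contact_force: [1.0, 0.6, -0.0]
grip_width: 0.0171
```

```bash
python3 -c "
from h import *
mv([.4586,-.049,.070],-3)
p,d=camera('scene'); cv2.imwrite('pics/s14.png',cv2.resize(p[120:270,200:360,::-1],None,fx=4,fy=4))"
```

```text
at [ 0.4568 -0.1236  0.0751] [179.81   0.38  -3.06] t 12.7 q [-25.  15. -24.  52.  -0.  68.] w 0.0171
delta cm [-0.22 -7.46  0.49] roll -0.001
```

View pics/s14.png

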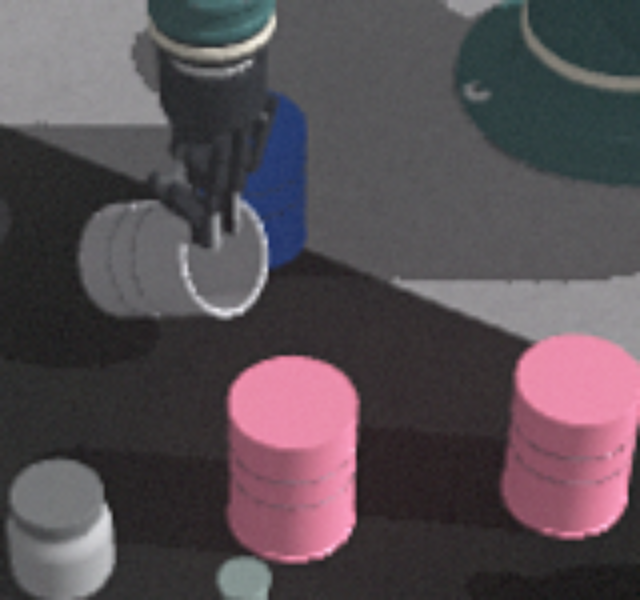

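Request:
play_rows --grip '[-0.6,-0.6,-0.6]' --pt "0 0.8 -0.4" --pt "0 1.6 -0.7" --pt "0 2.4 -1.0" --roll '[0,0,0]'

```text
time_s: 13.05
eef_pos: [0.4559, -0.1491, 0.0859]
ee_rot: [179.8, 0.3, -3.1]
contact_force: [-0.3, -0.4, -0.1]
grip_width: 0.0171
```

```bash
python3 -c "
from h import *
mv([.4586,-.049,.070],-3)
p,d=camera('scene'); cv2.imwrite('pics/s15.png',cv2.resize(p[120:270,180:340,::-1],None,fx=4,fy=4))"
```

```text
at [ 0.4559 -0.1491  0.0859] [179.77   0.33  -3.09] t 13.05 q [-28.  15. -22.  54.  -0.  65.] w 0.0171
delta cm [ -0.26 -10.02   1.56] roll -0.002
```

View pics/s15.png

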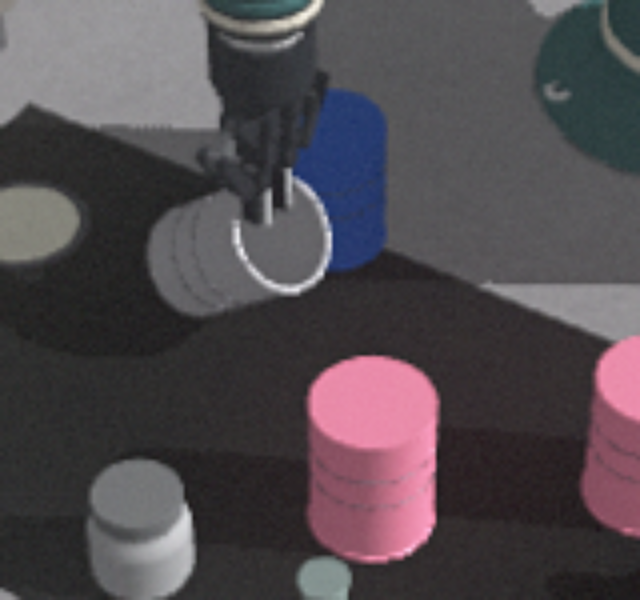

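Request:
play_rows --grip '[-0.6,-0.6]' --pt "0 0.8 -0.3" --pt "0 1.5 -0.5" --roll '[0,0]'

```text
time_s: 13.3
eef_pos: [0.4555, -0.1659, 0.0917]
ee_rot: [179.7, 0.3, -3.1]
contact_force: [-0.0, -0.4, 0.1]
grip_width: 0.017
```

```bash
python3 -c "
from h import *
mv([.4586,-.049,.070],-3)
p,d=camera('scene'); cv2.imwrite('pics/s16.png',cv2.resize(p[120:270,180:340,::-1],None,fx=4,fy=4))"
```

```text
at [ 0.4555 -0.1659  0.0917] [179.72   0.28  -3.11] t 13.3 q [-29.  15. -21.  55.  -0.  64.] w 0.017
delta cm [ -0.32 -11.7    2.11] roll -0.002
```

View pics/s16.png

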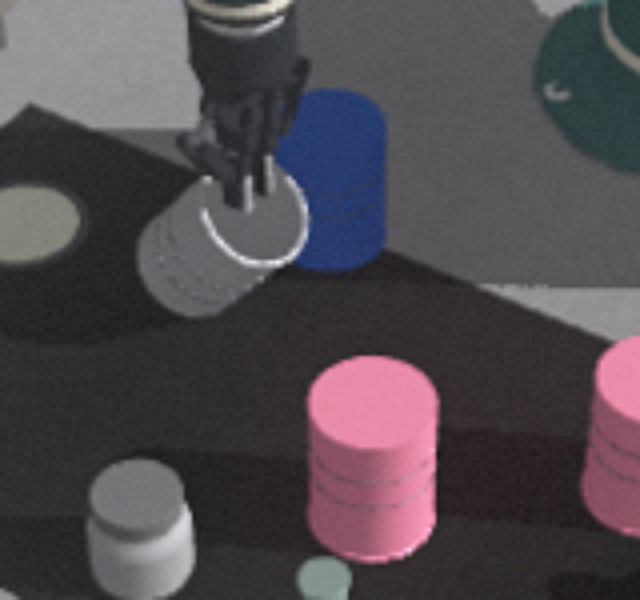

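Request:
play_rows --grip '[-0.6,-0.6,-0.6,-0.6,-0.6,-0.6,-0.6,-0.6]' --pt "0 0.8 -0.3" --pt "0 1.6 -0.8" --pt "0 2.3 -2.0" --pt "0 2.6 -5" --pt "0 2.6 -8" --pt "0 2.6 -9" --pt "0 0 -10" --pt "0 -3 -10" --roll '[0,0,0,0,0,0,0,0]'

```text
time_s: 14.15
eef_pos: [0.4583, -0.1366, 0.1926]
ee_rot: [179.7, 0.2, -3.2]
contact_force: [-0.7, -0.1, -0.8]
grip_width: 0.017
```

```bash
python3 -c "
from h import *
mv([.4586,-.049,.070],-3)
p,d=camera('scene'); cv2.imwrite('pics/s17.png',cv2.resize(p[80:320,80:480,::-1],None,fx=2,fy=2))
p,d=camera('top'); cv2.imwrite('pics/t17.png',p[:,:,::-1])"
```

```text
at [ 0.4583 -0.1366  0.1926] [179.66   0.18  -3.24] t 14.15 q [-26.  11. -10.  70.  -0.  67.] w 0.017
delta cm [-0.42 -8.82 12.2 ] roll -0.004
```

View pics/s17.png

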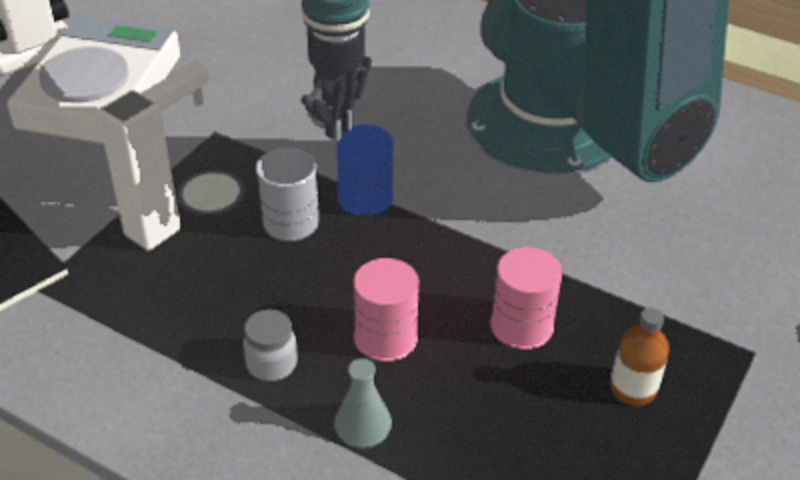

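View pics/t17.png

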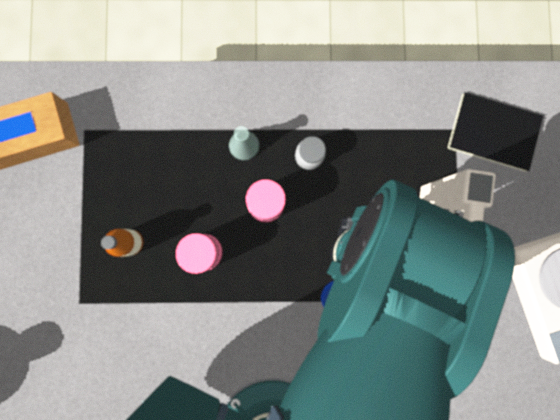

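```bash
cat > up.py <<'E'
from h import *
import sys
def up(c0,cams):
    for n in cams:
        p,d=camera(n); W=cloud(n,d); hsv=cv2.cvtColor(p,cv2.COLOR_RGB2HSV)
        m=(np.hypot(W[...,0]-c0[0],W[...,1]-c0[1])<.065)&(hsv[...,1]<60)&(p.min(2)>60)
        rim=m&(np.abs(W[...,2]-.115)<.006); P=W[rim][:,:2]
        side=m&(W[...,2]>.02)&(W[...,2]<.105); S=W[side]
        print(n,"rim n",rim.sum(), "zmax",np.percentile(W[m][:,2],99) if m.any() else None, end=" ")
        from scipy.optimize import least_squares
        if len(P)>20:
            r=least_squares(lambda x:np.minimum(abs(np.hypot(*(P-x).T)-.0425)-.0015,1e9).clip(0),c0,loss="soft_l1",f_scale=.002); print("rimfit",r.x.round(4),r.cost.round(6),end=" ")
            print("free circ",circ(P)[0].round(4),circ(P)[1].round(4))
        # outer side using points outward only
        cam=calibration(n); o=(-cam["R"].T@cam["t"])[:2]
        if len(S)>20:
            r=least_squares(lambda x:np.minimum(abs(np.hypot(*(S[:,:2]-x).T)-.044),abs(np.hypot(*(S[:,:2]-x).T)-.041)),c0,loss="soft_l1",f_scale=.002); print("  side",len(S),r.x.round(4))
if __name__=="__main__":
    up([float(sys.argv[1]),float(sys.argv[2])],sys.argv[3:] or ["scene","wrist","top"]); mv([0,0,0])
E
python3 up.py .452 -.234
python3 - <<'E'
from h import *
p,d=camera("scene"); W=cloud("scene",d)
hsv=cv2.cvtColor(p,cv2.COLOR_RGB2HSV); 
m=(abs(W[...,2])<.006)&(np.hypot(W[...,0]-.462,W[...,1]+.388)<.075)&(p.min(2)>75)
m=cv2.morphologyEx(m.astype(np.uint8),2,np.ones((3,3))); 
P=W[m>0]; print(m.sum(),P.min(0),P.max(0)); cs,_=cv2.findContours(m,0,1); c=max(cs,key=len)[:,0]; q=np.array([p2w("scene",x,0)[:2] for x in c.astype(float)]); print(circ(q), cv2.minEnclosingCircle((q*1000).astype(np.float32)))
print([ (t["p"],p2w("scene",t["pixel"],.18)) for t in tip_of("spout","scene")],[ (t["p"],p2w("scene",t["pixel"],0)) for t in tip_of("dispenser","scene")])
cv2.imwrite('pics/s18.png',cv2.resize(p[80:240,100:300,::-1],None,fx=4,fy=3.7))
E
```

```text
scene rim n 166 zmax 0.12026249096396 rimfit [ 0.4489 -0.2362] 0.000151 free circ [ 0.4488 -0.2365] 0.0431
  side 864 [ 0.4487 -0.2371]
wrist rim n 464 zmax 0.11558493773633423 rimfit [ 0.4493 -0.238 ] 3.1e-05 free circ [ 0.4489 -0.2376] 0.0427
  side 3195 [ 0.449  -0.2353]
top rim n 0 zmax 0.7100553375851564 at [ 0.4578 -0.1365  0.1915] [179.69   0.28  -3.12] t 14.4 q [-26.  11. -10.  70.  -0.  67.] w 0.0171
delta cm [-46.36 -11.24  19.31] roll 0
264 [ 0.4123655  -0.4358966  -0.00419713] [ 0.50410738 -0.35132041  0.00598459]
(array([ 0.4646384 , -0.39799542]), np.float64(0.03226648604804307)) ((457.69451904296875, -392.8692932128906), 47.90270233154297)
[(0.67, array([ 0.45186867, -0.39189015,  0.18      ]))] [(0.88, array([ 0.45663913, -0.38976526,  0.        ]))]
```

View pics/s18.png

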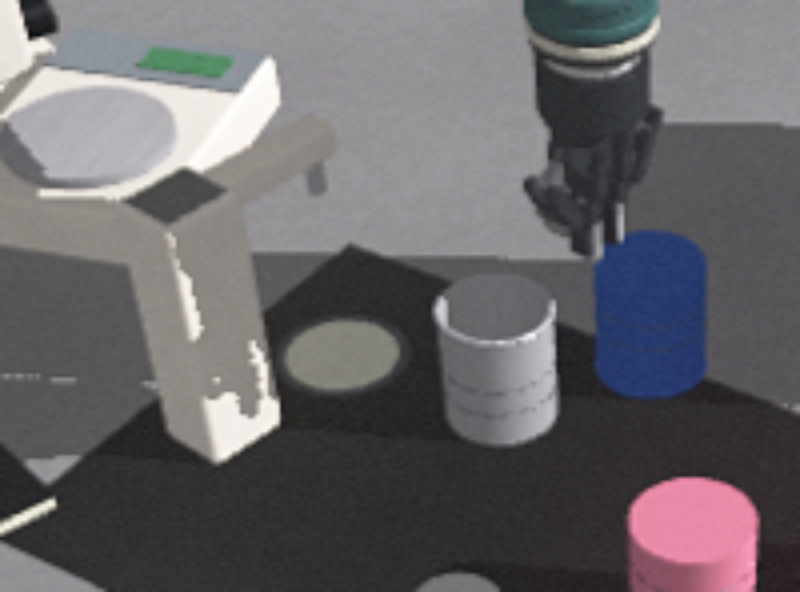

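```bash
python3 - <<'E'
from h import *
for n in ("top","scene"):
    im=cv2.imread(f"pics/{n}0.png"); g=im.min(2).astype(np.float32)
    # rectify z=0 plane, 0.5mm/px
    xs=np.arange(.38,.55,.0005); ys=np.arange(-.47,-.30,.0005); X,Y=np.meshgrid(xs,ys,indexing="ij")
    c=calibration(n); P=np.stack([X,Y,0*X],-1)@c["R"].T+c["t"]; u=P@c["mtx"].T; u=(u[...,:2]/u[...,2:]).astype(np.float32)
    r=cv2.remap(g,u[...,0],u[...,1],cv2.INTER_LINEAR); cv2.imwrite(f"pics/rect_{n}.png",cv2.resize(r,None,fx=1.5,fy=1.5))
    b=(r>85).astype(np.uint8); b=cv2.morphologyEx(b,cv2.MORPH_OPEN,np.ones((9,9)))
    k,l,st,ce=cv2.connectedComponentsWithStats(b); 
    i=l[int((.462-.38)/.0005),int((-.388+.47)/.0005)]; cs,_=cv2.findContours((l==i).astype(np.uint8),0,1); cc=max(cs,key=len)[:,0].astype(float)
    (a,bx),ax,an=cv2.fitEllipse(cc.astype(np.float32)); print(n,"x",.38+bx*.0005,"y",-.47+a*.0005,"axes mm",np.array(ax)*.5)
# pillar from top0 depth not saved
E
```

```text
top x 0.4632048034667969 y -0.3877336807250976 axes mm [ 96.52231598 102.26771545]
scene x 0.45909957122802736 y -0.39082273101806636 axes mm [93.54230499 99.85279846][ WARN:0@0.180] global loadsave.cpp:1063 imwrite_ Unsupported depth image for selected encoder is fallbacked to CV_8U.
```

View pics/rect_top.png

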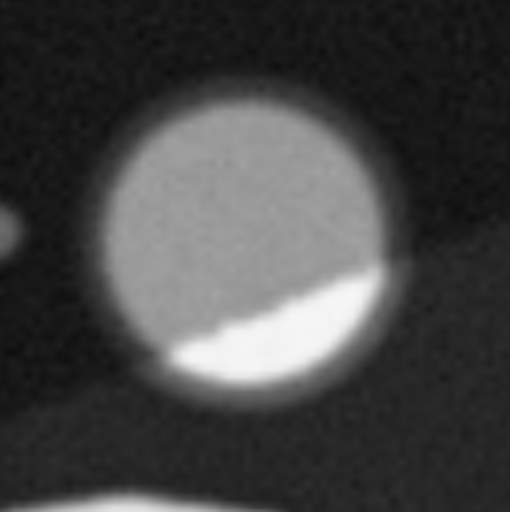

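View pics/rect_scene.png

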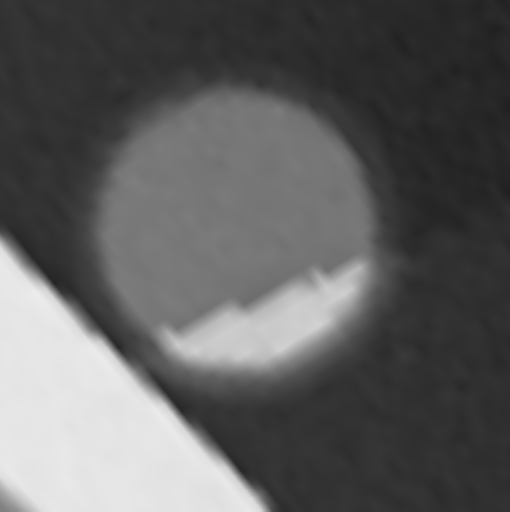

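```bash
python3 -c "
from h import *
mv([.4448,-.168,.19],3.7,[[.4448,-.168,.05]])"
```

```text
at [ 0.4578 -0.1369  0.1915] [179.69   0.28  -3.19] t 14.55 q [-26.  11. -10.  70.  -0.  67.] w 0.0169
delta cm [-1.12  3.18  0.17] roll -0.12
delta cm [-1.05  3.1  14.17] roll -0.12
```

Request:
play_rows --grip '[0,0,0,0,0,0,0]' --pt "-1.1 2 0" --pt "-1.1 3.1 2" --pt "-1.1 3.1 6" --pt "-1.1 3.1 10" --pt "-1.1 3.1 13" --pt "-1.1 3.1 14.2" --pt "-1.1 3.1 14.2" --roll '[-0.08,-0.12,-0.12,-0.12,-0.12,-0.12,-0.12]'

```text
time_s: 15.25
eef_pos: [0.4431, -0.1678, 0.0481]
ee_rot: [179.8, 0.5, 3.6]
contact_force: [-0.5, 0.9, 0.4]
grip_width: 0.0429
```

```bash
python3 -c "
from h import *
mv([.4454,-.187,.05],3.7,[[.4534,-.307,.05]])
p,d=camera('wrist'); cv2.imwrite('pics/w19.png',p[:,:,::-1])"
```

```text
at [ 0.4431 -0.1678  0.0481] [179.83   0.47   3.64] t 15.25 q [-30.  16. -26.  48.  -0.  56.] w 0.0429
delta cm [ 0.1   1.93 -0.18] roll -0.001
delta cm [ 0.14 13.96 -0.15] roll -0.001
```

View pics/w19.png

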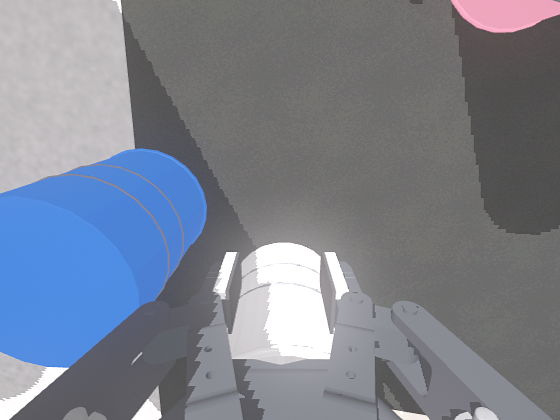

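Request:
play_rows --grip '[0,0,0,0,0,0,0,0]' --pt "0.1 1.0 -0.1" --pt "0.1 1.8 -0.1" --pt "0.1 2.8 -0.1" --pt "0.1 4 -0.1" --pt "0.1 5.2 -0.1" --pt "0.1 6.4 -0.1" --pt "0.1 7.6 -0.1" --pt "0.1 8.6 -0.1" --roll '[0,0,0,0,0,0,0,0]'

```text
time_s: 16.1
eef_pos: [0.4504, -0.2551, 0.0506]
ee_rot: [179.8, 0.4, 3.6]
contact_force: [-0.5, 2.3, 1.0]
grip_width: 0.0425
```

```bash
python3 up.py .453 -.302 scene
python3 -c "
from h import *
p,d=camera('scene'); cv2.imwrite('pics/s20.png',cv2.resize(p[80:240,100:300,::-1],None,fx=4,fy=3.7))
mv([.4534,-.307,.05])"
```

```text
scene rim n 117 zmax 0.34569302585868195 rimfit [ 0.4532 -0.3013] 0.000501 free circ [ 0.4494 -0.2956] 0.0479
  side 656 [ 0.4531 -0.3027]
at [ 0.4507 -0.2563  0.0506] [179.72   0.37   3.6 ] t 16.15 q [-38.  20. -20.  50.  -0.  48.] w 0.043
delta cm [-43.34 -28.44   5.21] roll 0
at [ 0.4506 -0.2555  0.0506] [179.74   0.38   3.58] t 16.2 q [-38.  20. -20.  50.  -0.  48.] w 0.0425
delta cm [-0.04  5.16  0.08] roll 0
```

View pics/s20.png

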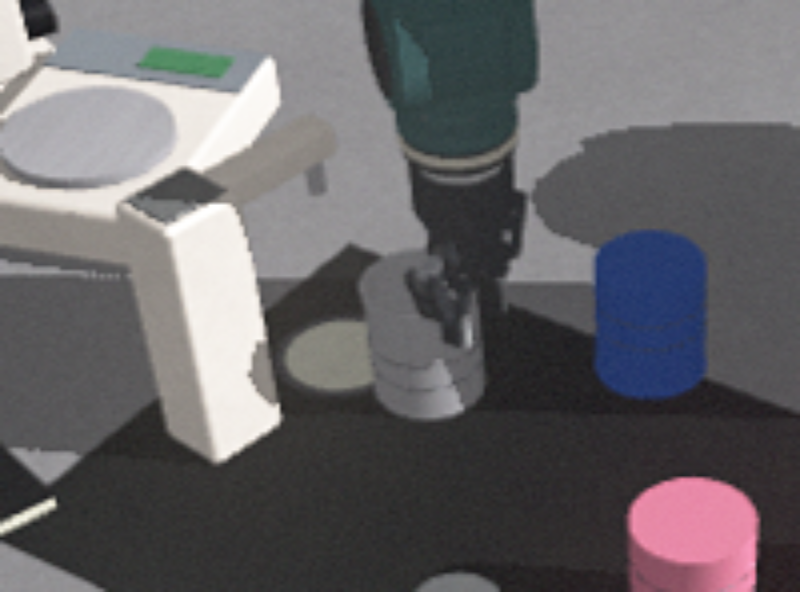

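Request:
play_rows --grip '[0,0,0,0,0]' --pt "0 1.0 0" --pt "0 2.2 0" --pt "0 3.4 0" --pt "0 4.4 0" --pt "0 4.8 0" --roll '[0,0,0,0,0]'

```text
time_s: 16.7
eef_pos: [0.4536, -0.3046, 0.0507]
ee_rot: [179.7, 0.4, 3.5]
contact_force: [-0.7, 2.2, 1.3]
grip_width: 0.0429
```

Request:
play_rows --grip '[1,1,1,1,1,1,1,1]' --pt "0 -1 0" --pt "0 -4 0" --pt "0 -8 0" --pt "0 -10 0" --pt "0 -11 0" --pt "0 -11 0" --pt "0 -11 0" --pt "0 -11 0" --roll '[0,0,-0.14,-0.28,-0.42,-0.56,-0.7,-0.84]'

```text
time_s: 17.5
eef_pos: [0.4466, -0.1938, 0.0503]
ee_rot: [-179.9, 0.5, 52.0]
contact_force: [-0.3, -0.3, 0.5]
grip_width: 0.0854
```

```bash
python3 up.py .456 -.350 scene wrist top
python3 -c "
from h import *
p,d=camera('scene'); cv2.imwrite('pics/s21.png',cv2.resize(p[80:240,100:300,::-1],None,fx=4,fy=3.7))"
```

```text
scene rim n 166 zmax 0.2488355903281776 rimfit [ 0.4567 -0.3516] 0.000157 free circ [ 0.4568 -0.3517] 0.0431
  side 840 [ 0.4562 -0.3517]
wrist rim n 479 zmax 0.11496882456285547 rimfit [ 0.4558 -0.3505] 3.3e-05 free circ [ 0.4494 -0.3126] 0.0068
  side 2231 [ 0.4564 -0.35  ]
top rim n 0 zmax 0.24741081252533623 at [ 0.4466 -0.1942  0.0503] [-179.9     0.46   51.52] t 17.65 q [-33.  17. -24.  49.  -0.   6.] w 0.0855
delta cm [-12.55 -47.04   5.21] roll 0
```

View pics/s21.png

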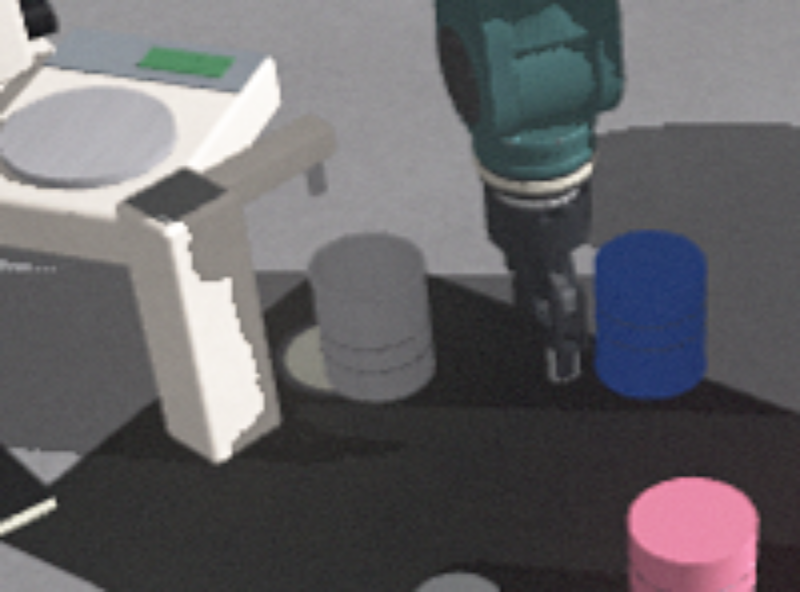

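```bash
python3 -c "
from h import *
mv([.4484,-.232,.05],94)"
```

```text
at [ 0.4467 -0.1943  0.0502] [-179.91    0.46   51.45] t 17.7 q [-33.  17. -24.  49.  -0.   6.] w 0.0856
delta cm [-2.84  2.48  0.04] roll -0.743
```

Request:
play_rows --grip '[1,1,1,1,1,1,1]' --pt "0 0 0" --pt "0 0 0" --pt "0 0 0" --pt "0 0 0" --pt "-1.4 1.2 0" --pt "-2.8 2.5 0" --pt "-2.8 2.5 0" --roll '[-0.14,-0.28,-0.42,-0.56,-0.7,-0.743,-0.743]'

```text
time_s: 18.4
eef_pos: [0.4491, -0.2333, 0.0504]
ee_rot: [-179.6, 0.3, 93.8]
contact_force: [0.6, -1.0, 0.1]
grip_width: 0.0851
```

```bash
python3 -c "
from h import *
mv([.4517,-.289,.05],94)
p,d=camera('wrist'); cv2.imwrite('pics/w22.png',p[:,:,::-1])
p,d=camera('scene'); cv2.imwrite('pics/s22.png',cv2.resize(p[80:240,100:300,::-1],None,fx=4,fy=3.7))"
```

```text
at [ 0.4491 -0.2333  0.0504] [-179.65    0.32   93.79] t 18.4 q [-36.  19. -22.  49.  -0. -40.] w 0.0851
delta cm [-5.57 -0.11  0.07] roll -0.004
```

View pics/w22.png

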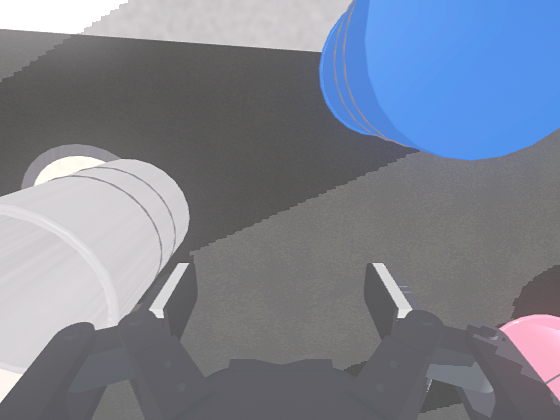

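View pics/s22.png

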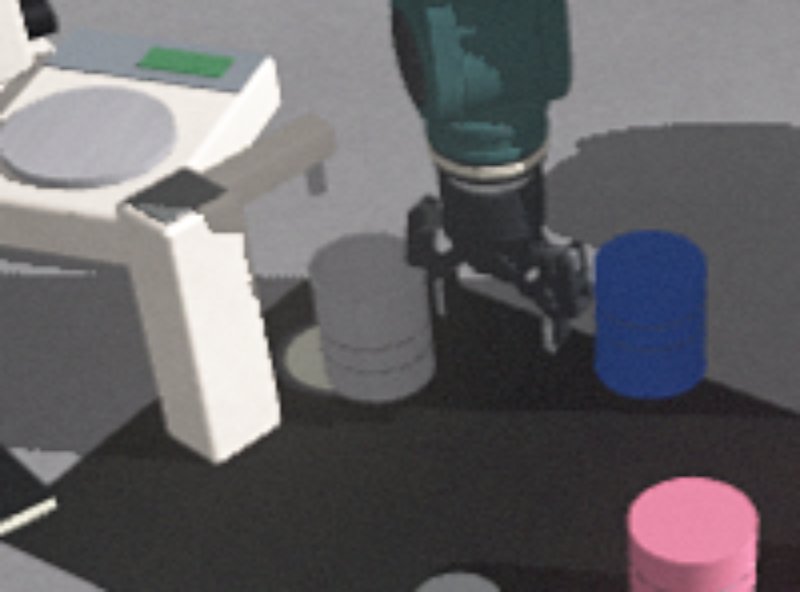

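Request:
play_rows --grip '[1,1,1,1,1,1]' --pt "0 0 1.8" --pt "0 0 3.5" --pt "-0.8 0 3.5" --pt "-1.6 -0.1 3.5" --pt "-2.4 -0.1 3.5" --pt "-3.2 -0.1 3.5" --roll '[0,0,0,0,0,0]'

```text
time_s: 19.1
eef_pos: [0.4498, -0.2648, 0.0162]
ee_rot: [-179.7, 0.3, 93.7]
contact_force: [-0.2, 1.5, 0.3]
grip_width: 0.0855
```

```bash
python3 up.py .457 -.367 scene wrist
python3 -c "
from h import *
p,d=camera('scene'); cv2.imwrite('pics/s23.png',cv2.resize(p[80:240,100:300,::-1],None,fx=4,fy=3.7))"
```

```text
scene rim n 155 zmax 0.24995075950909335 rimfit [ 0.4601 -0.3822] 0.000262 free circ [ 0.4597 -0.3819] 0.0433
  side 783 [ 0.4589 -0.3692]
wrist rim n 8107 zmax 0.13926580851662948 rimfit [ 0.4773 -0.3567] 0.04933 free circ [ 0.4402 -0.3307] 0.017
  side 22876 [ 0.4622 -0.3632]
at [ 0.4498 -0.2651  0.0159] [-179.66    0.3    93.7 ] t 19.2 q [-39.  22. -23.  45.  -0. -43.] w 0.0856
delta cm [ 29.37 -43.17   1.69] roll 0
```

View pics/s23.png

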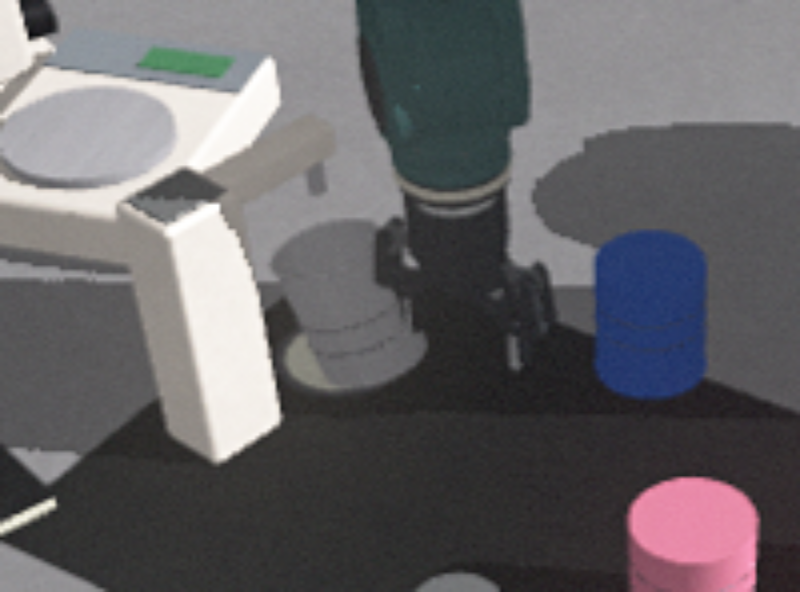

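Request:
play_rows --grip '[1,1,1,1,1,1]' --pt "0.6 0 0" --pt "1.2 0 0" --pt "1.8 0 0" --pt "2.4 0 0" --pt "3.5 0 0" --pt "4.5 0 0" --roll '[0,0,0,0,0,0]'

```text
time_s: 19.85
eef_pos: [0.4465, -0.2184, 0.0155]
ee_rot: [-179.6, 0.3, 93.7]
contact_force: [0.6, 0.6, -1.2]
grip_width: 0.0853
```

```bash
python3 up.py .457 -.36 scene
python3 -c "
from h import *
p,d=camera('scene'); cv2.imwrite('pics/s24.png',cv2.resize(p[80:240,100:300,::-1],None,fx=4,fy=3.7))"
```

```text
scene rim n 166 zmax 0.24870224898986523 rimfit [ 0.4581 -0.3512] 0.000176 free circ [ 0.4581 -0.3511] 0.0431
  side 851 [ 0.4576 -0.3521]
at [ 0.4461 -0.2171  0.0154] [-179.6     0.22   93.76] t 19.9 q [-35.  20. -26.  44.  -0. -39.] w 0.0854
delta cm [ 24.6  -43.08   1.75] roll 0
```

View pics/s24.png

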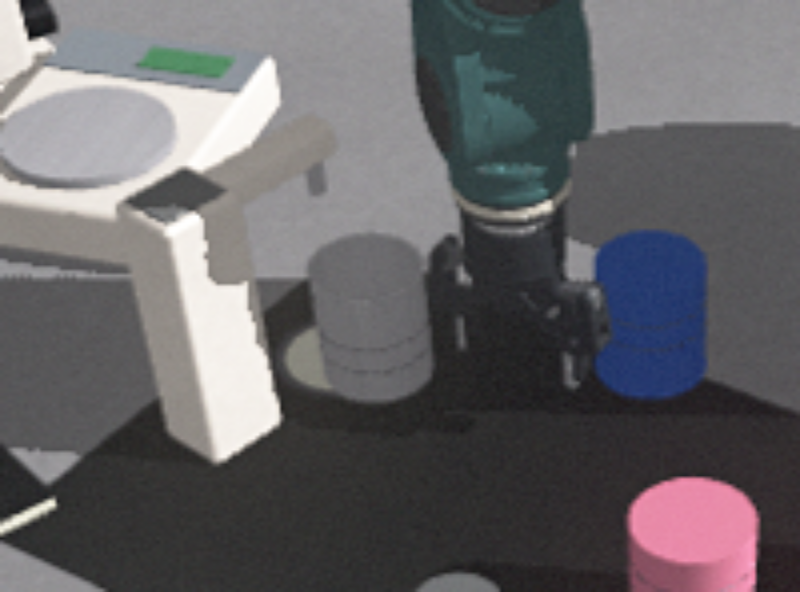

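```bash
python3 -c "
from h import *
mv([.446,-.218,.17],0,[[.4095,-.275,.17],[.4095,-.275,.05]])"
```

```text
at [ 0.4464 -0.218   0.0155] [-179.61    0.24   93.79] t 19.95 q [-35.  20. -26.  44.  -0. -39.] w 0.0855
delta cm [ -0.07  -0.14 -15.45] roll 1.637
delta cm [ -5.51  -4.16 -15.4 ] roll 1.637
delta cm [-5.46 -4.08 -3.4 ] roll 1.637
```

Request:
play_rows --grip '[1,1,1,1,1,1,1,1]' --pt "0 0 -4" --pt "0 0 -8" --pt "0 0 -12" --pt "0 0 -15" --pt "-1.5 -1.2 -15" --pt "-3 -2.4 -15" --pt "-4.5 -3.4 -15" --pt "-5.5 -4.1 -15" --roll '[0,0.14,0.28,0.42,0.56,0.7,0.84,0.98]'

```text
time_s: 20.75
eef_pos: [0.4095, -0.2758, 0.1661]
ee_rot: [180.0, 0.5, 37.3]
contact_force: [0.1, -0.1, -0.0]
grip_width: 0.0855
```

```bash
python3 -c "
from h import *
mv([.4095,-.275,.17],0,[[.4095,-.275,.05]])"
```

```text
at [ 0.4095 -0.2758  0.1661] [179.99   0.47  37.29] t 20.75 q [-43.  13. -11.  66.  -0.  10.] w 0.0855
delta cm [ 0.04 -0.07 -0.39] roll 0.651
delta cm [ 0.14 -0.07 11.61] roll 0.651
```

Request:
play_rows --grip '[1,1,1,1,1,1,1,1]' --pt "0 0 0" --pt "0 0 0" --pt "0 0 0" --pt "0.1 -0.1 1" --pt "0.1 -0.1 4" --pt "0.1 -0.1 8" --pt "0.1 -0.1 11.6" --pt "0.1 -0.1 11.6" --roll '[0.14,0.28,0.42,0.56,0.651,0.651,0.651,0.651]'

```text
time_s: 21.55
eef_pos: [0.407, -0.2733, 0.047]
ee_rot: [179.9, 0.6, -0.0]
contact_force: [0.5, 0.0, 1.0]
grip_width: 0.0855
```

```bash
python3 up.py .458 -.352 scene; python3 -c "
from h import *
p,d=camera('wrist'); cv2.imwrite('pics/w25.png',p[:,:,::-1])
p,d=camera('scene'); cv2.imwrite('pics/s25.png',cv2.resize(p[80:240,100:300,::-1],None,fx=4,fy=3.7))"
```

```text
scene rim n 153 zmax 0.284852396473896 rimfit [ 0.458  -0.3519] 0.000131 free circ [ 0.4581 -0.3521] 0.0425
  side 843 [ 0.4574 -0.352 ]
at [ 0.4081 -0.2742  0.0494] [ 1.7983e+02  5.0000e-01 -2.0000e-02] t 21.6 q [-43.  18. -24.  49.  -0.  47.] w 0.0856
delta cm [-40.78 -27.43   5.22] roll 0
```

View pics/w25.png

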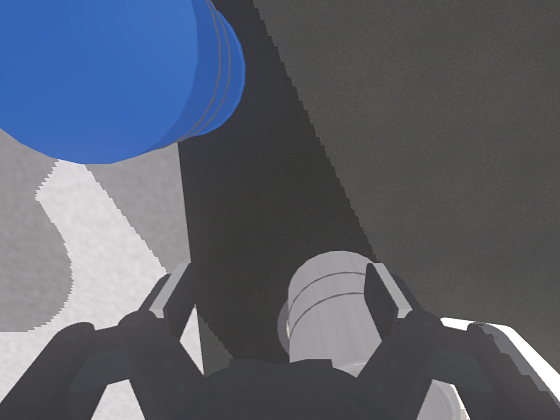

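View pics/s25.png

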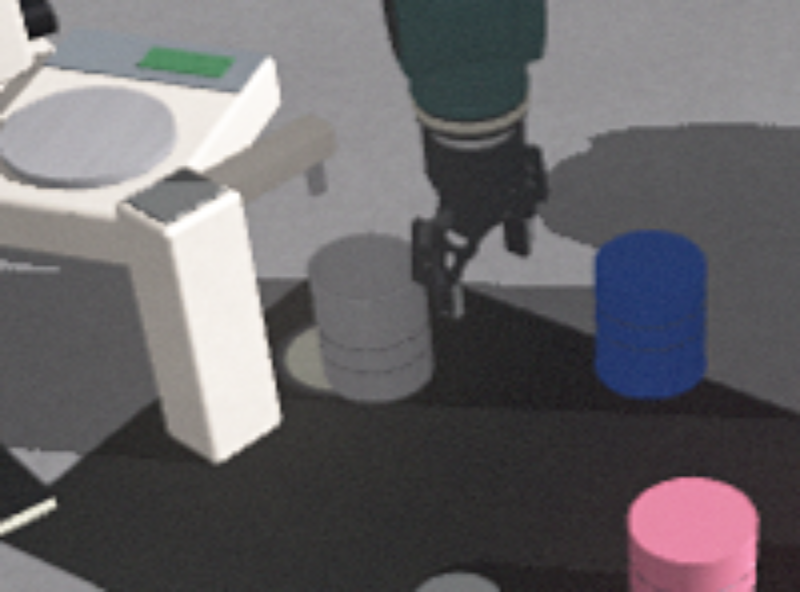

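Request:
play_rows --grip '[1,1,1,1,1,1]' --pt "0 1.0 0" --pt "0 1.8 0" --pt "0 2.4 0" --pt "0 3.0 0" --pt "0 3.6 0" --pt "0 4.0 0" --roll '[0,0,0,0,0,0]'

```text
time_s: 22.3
eef_pos: [0.4096, -0.3162, 0.0519]
ee_rot: [179.6, 0.3, -0.0]
contact_force: [0.6, 2.0, 2.5]
grip_width: 0.0852
```

```bash
python3 up.py .459 -.369 scene; python3 -c "
from h import *
p,d=camera('scene'); cv2.imwrite('pics/s26.png',cv2.resize(p[80:240,100:300,::-1],None,fx=4,fy=3.7))"
```

```text
scene rim n 147 zmax 0.2904990584041889 rimfit [ 0.4563 -0.3714] 0.000442 free circ [ 0.4537 -0.3674] 0.0448
  side 777 [ 0.4568 -0.3636]
at [ 0.4097 -0.3166  0.0519] [ 1.7963e+02  3.0000e-01 -4.0000e-02] t 22.35 q [-46.  20. -20.  50.  -0.  44.] w 0.0857
delta cm [-40.96 -31.66   5.2 ] roll 0
```

View pics/s26.png

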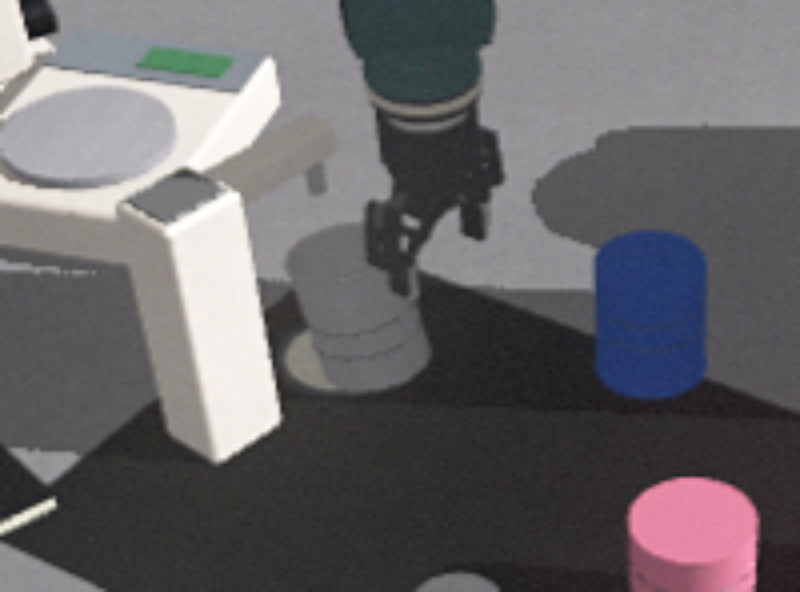

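Request:
play_rows --grip '[1,1,1,1,1,1]' --pt "0 -0.5 0" --pt "0 -1.0 0" --pt "0 -1.5 0" --pt "0 -2.2 -0.5" --pt "0 -3.2 -1.5" --pt "0 -3.2 -1.5" --roll '[0,0,0,0,0,0]'

```text
time_s: 23.0
eef_pos: [0.4102, -0.2832, 0.0682]
ee_rot: [179.6, 0.2, 0.0]
contact_force: [-0.2, -0.4, -0.3]
grip_width: 0.0853
```

```bash
python3 up.py .458 -.355 scene; python3 -c "
from h import *
mv([.4093,-.296,.063],0)"
```

```text
scene rim n 141 zmax 0.308779257220316 rimfit [ 0.4577 -0.3519] 0.00013 free circ [ 0.4577 -0.352 ] 0.0427
  side 841 [ 0.4573 -0.3518]
at [ 0.4103 -0.2838  0.0677] [1.7956e+02 2.4000e-01 1.0000e-02] t 23.05 q [-44.  17. -21.  51.  -0.  46.] w 0.0856
delta cm [-40.99 -28.44   6.72] roll 0
at [ 0.4103 -0.2838  0.0677] [1.7956e+02 2.4000e-01 1.0000e-02] t 23.05 q [-44.  17. -21.  51.  -0.  46.] w 0.0856
delta cm [-0.1   1.22  0.48] roll 0.0
```

Request:
play_rows --grip '[1,1,1,1,1,1]' --pt "-0.1 0.8 -0.2" --pt "-0.1 1.2 0.1" --pt "-0.1 1.6 0.5" --pt "-0.1 2.1 0.9" --pt "-0.1 2.6 1.3" --pt "-0.1 3.0 1.7" --roll '[0,0,0,0,0,0]'

```text
time_s: 23.65
eef_pos: [0.4091, -0.3143, 0.0503]
ee_rot: [179.6, 0.3, 0.0]
contact_force: [1.1, 2.4, 3.1]
grip_width: 0.0851
```

```bash
python3 up.py .458 -.365 scene; python3 -c "
from h import *
p,d=camera('scene'); cv2.imwrite('pics/s27.png',cv2.resize(p[80:240,100:300,::-1],None,fx=4,fy=3.7))"
```

```text
scene rim n 167 zmax 0.290147484505916 rimfit [ 0.4566 -0.3695] 0.000496 free circ [ 0.4535 -0.3659] 0.0454
  side 780 [ 0.4568 -0.3623]
at [ 0.409  -0.3147  0.0498] [ 1.7959e+02  2.7000e-01 -1.0000e-02] t 23.7 q [-46.  20. -21.  50.  -0.  44.] w 0.0855
delta cm [-40.88 -31.49   4.95] roll 0
```

View pics/s27.png

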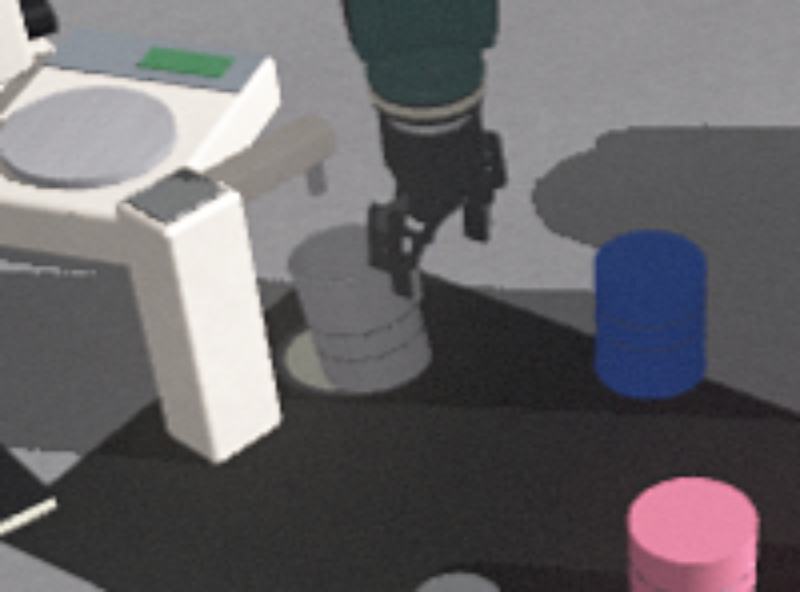

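Request:
play_rows --grip '[1,1,1,1,1]' --pt "0 -0.4 0" --pt "0 -0.8 0" --pt "0 -1.2 0" --pt "0 -2.2 0" --pt "0 -3.2 -0.5" --roll '[0,0,0,0,0]'

```text
time_s: 24.25
eef_pos: [0.4087, -0.2811, 0.0548]
ee_rot: [179.6, 0.3, -0.0]
contact_force: [0.3, 0.0, 0.5]
grip_width: 0.0853
```

```bash
python3 up.py .458 -.355 scene; python3 -c "
from h import *
s=read_state(); t=s['eef_pos']; print(t)
for n in ('scene','top'):
  p,d=camera(n); W=cloud(n,d)
  for z in np.arange(.08,.36,.02):
    m=(abs(W[...,2]-t[2]-z)<.01)&(np.hypot(W[...,0]-t[0],W[...,1]-t[1])<.13)&(p.max(2)<140)
    P=W[m][:,:2]-t[:2]
    if len(P)>8:
      r=np.hypot(*P.T); print(n,'TCP+%.2f'%z,len(P),'x',(np.percentile(P[:,0],[2,98])*1000).round(),'y',(np.percentile(P[:,1],[2,98])*1000).round(),'r med',(np.median(r)*1000).round(), 'r98',(np.percentile(r,98)*1000).round())
"
```

```text
scene rim n 142 zmax 0.29667342551563025 rimfit [ 0.4583 -0.3515] 0.000126 free circ [ 0.4584 -0.3516] 0.0426
  side 816 [ 0.4577 -0.3521]
at [ 0.4088 -0.28    0.0558] [1.7962e+02 2.8000e-01 2.0000e-02] t 24.3 q [-44.  17. -23.  50.  -0.  46.] w 0.0854
delta cm [-40.84 -28.05   5.59] roll 0
[ 0.40879682 -0.28000852  0.05580297]
scene TCP+0.08 68 x [-56.  59.] y [-9. 13.] r med 47.0 r98 59.0
scene TCP+0.10 120 x [-71.  76.] y [-10.  17.] r med 63.0 r98 76.0
scene TCP+0.12 153 x [-73.  73.] y [-106.   19.] r med 42.0 r98 118.0
scene TCP+0.14 200 x [-66.  70.] y [-108.   21.] r med 53.0 r98 122.0
scene TCP+0.16 112 x [-62.  71.] y [-102.   37.] r med 38.0 r98 121.0
scene TCP+0.18 178 x [-12.  73.] y [-98.  39.] r med 38.0 r98 124.0
scene TCP+0.20 184 x [-14.  38.] y [-21.  40.] r med 37.0 r98 42.0
scene TCP+0.22 79 x [-4. 40.] y [-18.  43.] r med 39.0 r98 44.0
scene TCP+0.24 173 x [-14.  44.] y [-23.  44.] r med 42.0 r98 48.0
scene TCP+0.26 166 x [-13.  44.] y [-20.  44.] r med 42.0 r98 48.0
scene TCP+0.28 184 x [-6. 55.] y [-8. 50.] r med 40.0 r98 57.0
scene TCP+0.30 166 x [-3. 64.] y 
[... 336 characters left out ...]
41.0 r98 74.0
top TCP+0.14 264 x [-64.  71.] y [-9. 14.] r med 55.0 r98 71.0
top TCP+0.16 108 x [-64.  72.] y [-96.  38.] r med 60.0 r98 120.0
top TCP+0.18 116 x [-28.  39.] y [ 7. 39.] r med 39.0 r98 41.0
top TCP+0.20 107 x [-23.  36.] y [18. 39.] r med 39.0 r98 41.0
top TCP+0.22 13 x [-3. 40.] y [19. 42.] r med 43.0 r98 45.0
top TCP+0.24 114 x [-0. 45.] y [ 7. 45.] r med 45.0 r98 46.0
top TCP+0.26 57 x [10. 45.] y [ 7. 44.] r med 45.0 r98 47.0
top TCP+0.28 140 x [-31.  44.] y [12. 52.] r med 44.0 r98 56.0
top TCP+0.30 47 x [-31.  65.] y [11. 68.] r med 59.0 r98 68.0
top TCP+0.32 305 x [-24.  68.] y [ 8. 69.] r med 56.0 r98 70.0
top TCP+0.34 394 x [-18.  68.] y [ 7. 69.] r med 56.0 r98 69.0
```

```bash
python3 -c "
from h import *
mv([.425,-.285,.060],0)"
```

```text
at [ 0.4092 -0.2817  0.0555] [1.7956e+02 2.5000e-01 4.0000e-02] t 24.4 q [-44.  18. -23.  50.  -0.  46.] w 0.0855
delta cm [ 1.58  0.33 -0.45] roll 0.001
```

Request:
play_rows --grip '[0.3,0.3,0.3,0.3]' --pt "0.8 0.2 -0.4" --pt "1.6 0.4 -0.4" --pt "1.6 0.5 -0.4" --pt "1.6 0.5 -0.4" --roll '[0,0,0,0]'

```text
time_s: 24.8
eef_pos: [0.4255, -0.2869, 0.0592]
ee_rot: [179.6, 0.3, 0.0]
contact_force: [-0.1, -0.6, -0.4]
grip_width: 0.0555
```

```bash
python3 -c "
from h import *
mv([.425,-.297,.058],0,[[.425,-.317,.050]])
p,d=camera('wrist'); cv2.imwrite('pics/w28.png',p[:,:,::-1])"
```

```text
at [ 0.4255 -0.2869  0.0592] [1.7957e+02 2.6000e-01 4.0000e-02] t 24.8 q [-43.  19. -20.  51.  -0.  47.] w 0.0555
delta cm [-0.05  1.01  0.13] roll 0.001
delta cm [-0.04  3.    0.95] roll 0.001
```

View pics/w28.png

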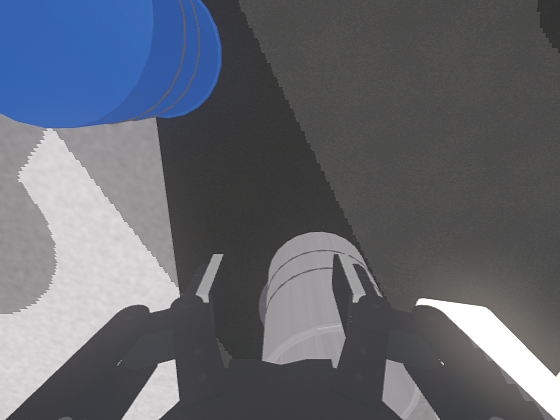

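Request:
play_rows --grip '[0.3,0.3,0.3,0.3,0.3,0.3]' --pt "0 0.8 0" --pt "0 1.1 0.3" --pt "0 1.5 0.5" --pt "0 1.9 0.7" --pt "0 2.3 0.9" --pt "0 2.6 1.1" --roll '[0,0,0,0,0,0]'

```text
time_s: 25.45
eef_pos: [0.4251, -0.3132, 0.0482]
ee_rot: [179.6, 0.3, 0.0]
contact_force: [0.0, 1.8, 0.7]
grip_width: 0.0555
```

```bash
python3 up.py .458 -.365 scene; python3 -c "
from h import *
p,d=camera('scene'); cv2.imwrite('pics/s29.png',cv2.resize(p[80:240,100:300,::-1],None,fx=4,fy=3.7))"
```

```text
scene rim n 120 zmax 0.28777885505392387 rimfit [ 0.4582 -0.3655] 0.000359 free circ [ 0.4556 -0.3615] 0.0458
  side 750 [ 0.4574 -0.3666]
at [ 0.4251 -0.3135  0.0479] [1.7958e+02 2.8000e-01 2.0000e-02] t 25.5 q [-45.  21. -19.  50.  -0.  45.] w 0.0555
delta cm [-42.47 -31.4    4.77] roll 0
```

View pics/s29.png

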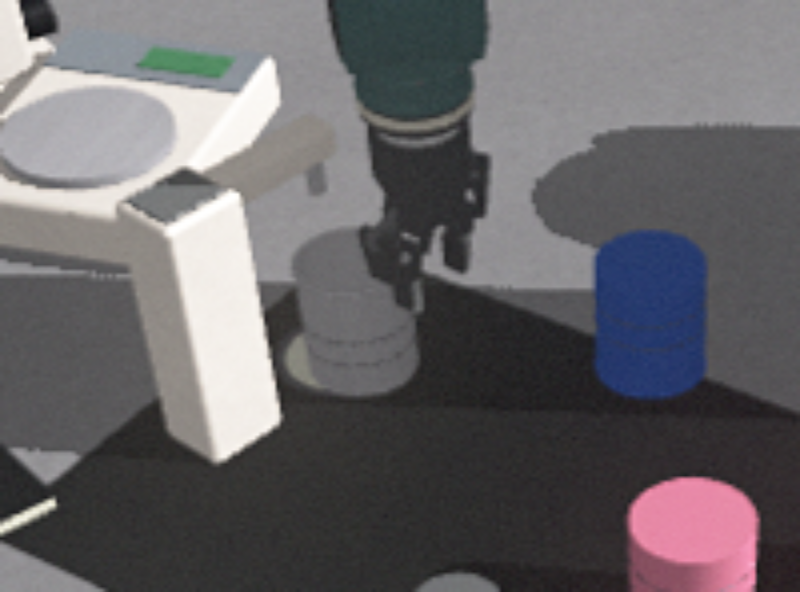

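Request:
play_rows --grip '[0.3,0.3,0.3,0.3,0.3,0.3,0.3,0.3]' --pt "0 -0.6 -0.4" --pt "0 -0.6 -1.1" --pt "0 -0.1 -1.1" --pt "0 0.3 -0.8" --pt "0 0.7 -0.6" --pt "0 1.1 -0.4" --pt "0 1.5 -0.2" --pt "0 1.8 0" --roll '[0,0,0,0,0,0,0,0]'

```text
time_s: 26.35
eef_pos: [0.425, -0.3316, 0.0479]
ee_rot: [179.6, 0.3, 0.0]
contact_force: [-0.7, 2.2, 0.9]
grip_width: 0.0557
```

```bash
python3 up.py .458 -.383 scene; python3 -c "
from h import *
p,d=camera('scene'); cv2.imwrite('pics/s30.png',cv2.resize(p[80:240,100:300,::-1],None,fx=4,fy=3.7))"
```

```text
scene rim n 119 zmax 0.2850846195719517 rimfit [ 0.4571 -0.384 ] 0.000462 free circ [ 0.4535 -0.3796] 0.0464
  side 741 [ 0.4565 -0.3849]
at [ 0.4249 -0.3319  0.0476] [ 1.7958e+02  3.0000e-01 -1.0000e-02] t 26.4 q [-46.  22. -18.  51.  -1.  44.] w 0.0554
delta cm [-42.47 -33.22   4.75] roll 0
```

View pics/s30.png

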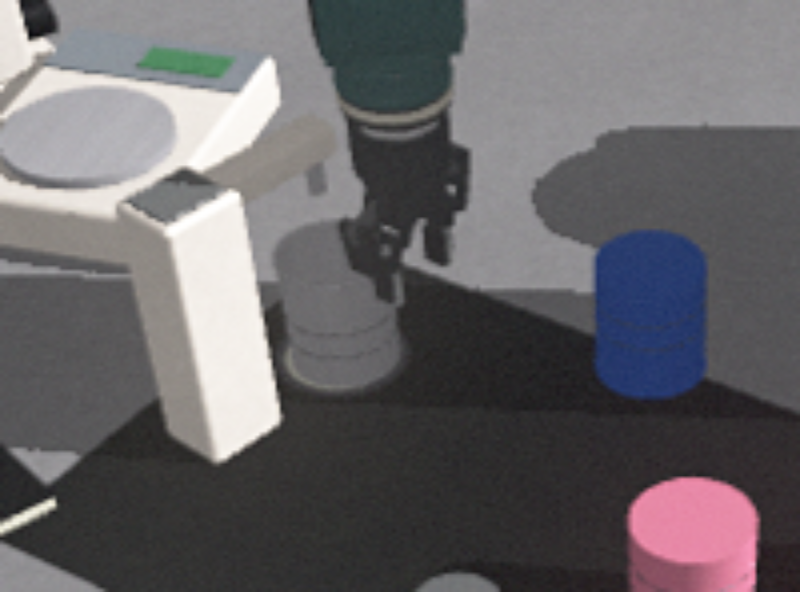

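Request:
play_rows --grip '[0.3,0.3,0.3,0.3,0.3,0.3]' --pt "0 -0.4 0" --pt "0 -1.0 0" --pt "0 -3 -1" --pt "0 -5 -1.5" --pt "0 -6 -1.5" --pt "0 -6 -1.5" --roll '[0,0,0,0,0,0]'

```text
time_s: 27.05
eef_pos: [0.425, -0.2697, 0.0628]
ee_rot: [179.6, 0.3, 0.1]
contact_force: [-0.5, -0.6, -0.2]
grip_width: 0.0555
```

```bash
python3 up.py .458 -.383 scene wrist top; python3 -c "
from h import *
p,d=camera('scene'); cv2.imwrite('pics/s31.png',cv2.resize(p[130:200,150:220,::-1],None,fx=8,fy=8,interpolation=cv2.INTER_CUBIC))
p,d=camera('top'); cv2.imwrite('pics/t31.png',cv2.resize(p[190:310,370:510,::-1],None,fx=5,fy=5,interpolation=cv2.INTER_CUBIC))"
```

```text
scene rim n 166 zmax 0.2489133854291578 rimfit [ 0.4569 -0.3853] 0.000146 free circ [ 0.4569 -0.3854] 0.0426
  side 848 [ 0.4568 -0.3857]
wrist rim n 41 zmax 0.10700966016111846 rimfit [ 0.4595 -0.3857] 0.0 free circ [ 0.4889 -0.3569] 0.0048
  side 4703 [ 0.456 -0.384]
top rim n 25 zmax 0.5504213266886918 rimfit [ 0.4596 -0.384 ] 1e-06 free circ [ 0.4748 -0.3634] 0.0189
  side 185 [ 0.4584 -0.3847]
at [ 0.4252 -0.2717  0.0624] [179.56   0.29   0.  ] t 27.2 q [-42.  18. -21.  51.  -1.  48.] w 0.0557
delta cm [-42.48 -27.22   6.25] roll 0
```

View pics/s31.png

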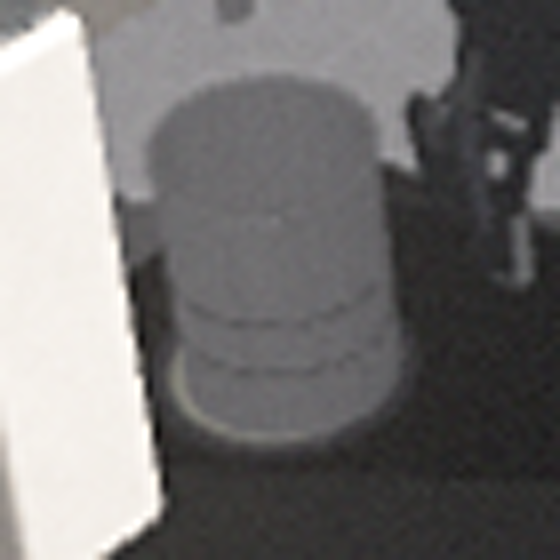

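View pics/t31.png

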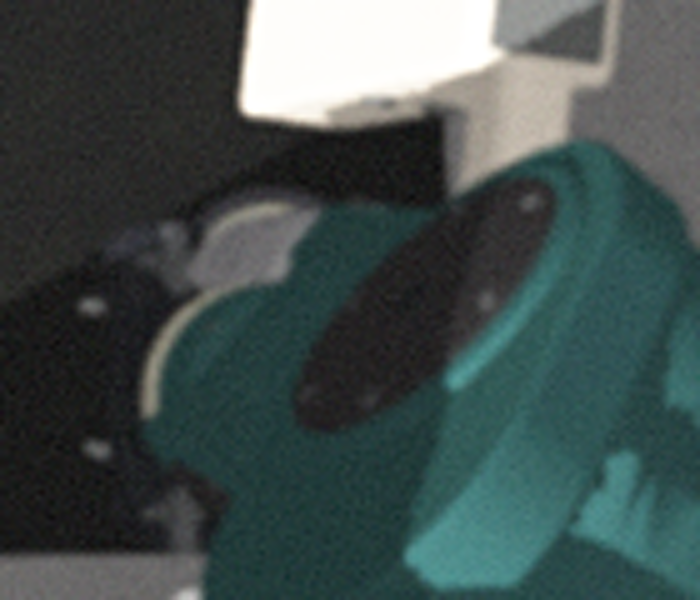

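Request:
play_rows --grip '[0.3,0.3,0.3,0.3,0.3,0.3,0.3,0.3]' --pt "0 2 0" --pt "0 4 0" --pt "0 5.2 0" --pt "0 5.7 0.3" --pt "0 6.0 0.6" --pt "0 6.3 0.9" --pt "0 6.5 1.2" --pt "0 6.5 1.3" --roll '[0,0,0,0,0,0,0,0]'

```text
time_s: 28.1
eef_pos: [0.4248, -0.3369, 0.0493]
ee_rot: [179.6, 0.3, -0.0]
contact_force: [-0.5, 0.3, 0.5]
grip_width: 0.0555
```

Request:
play_rows --grip '[0.3,0.3,0.3,0.3,0.3,0.3,0.3,0.3]' --pt "0 -0.4 0" --pt "0 -1.0 0" --pt "0 -3 -1" --pt "0 -7 -1.5" --pt "0 -10 -4" --pt "0 -12 -8" --pt "0 -14 -12" --pt "0 -16 -14" --roll '[0,0,0,0,0,0,0,0]'

```text
time_s: 28.9
eef_pos: [0.4259, -0.1741, 0.1919]
ee_rot: [179.5, 0.1, 0.0]
contact_force: [1.0, -0.4, -1.3]
grip_width: 0.0556
```

```bash
python3 up.py .458 -.388 scene wrist top; python3 -c "
from h import *
p,d=camera('scene'); cv2.imwrite('pics/s32.png',cv2.resize(p[130:200,150:220,::-1],None,fx=8,fy=8,interpolation=cv2.INTER_CUBIC))
p,d=camera('top'); cv2.imwrite('pics/t32.png',cv2.resize(p[190:310,370:510,::-1],None,fx=5,fy=5,interpolation=cv2.INTER_CUBIC))"
```

```text
scene rim n 155 zmax 0.2484959577959906 rimfit [ 0.4571 -0.3904] 0.000166 free circ [ 0.4571 -0.3904] 0.0428
  side 840 [ 0.4565 -0.3906]
wrist rim n 317 zmax 0.11309574861751806 rimfit [ 0.4573 -0.3909] 2.7e-05 free circ [ 0.4572 -0.389 ] 0.0412
  side 3294 [ 0.4578 -0.389 ]
top rim n 0 zmax 0.2478290774423717 at [ 0.426  -0.1745  0.1897] [1.795e+02 1.900e-01 1.000e-01] t 29.05 q [-32.   9. -12.  69.  -1.  58.] w 0.0556
delta cm [-42.51 -17.69  18.95] roll 0
```

View pics/s32.png

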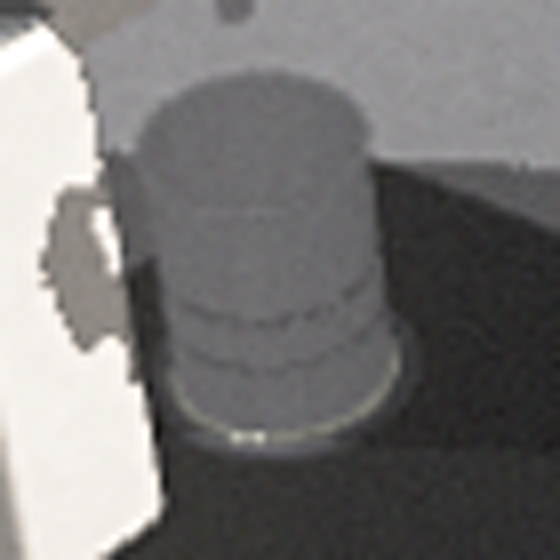

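View pics/t32.png

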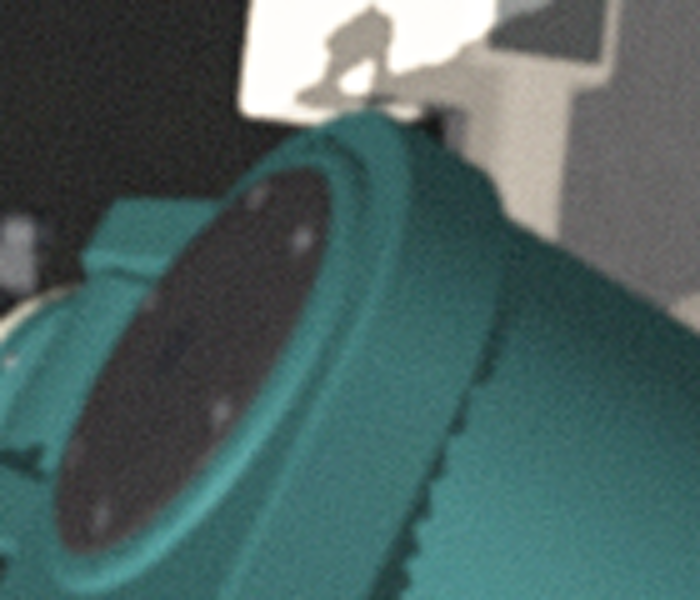

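Request:
play_rows --grip '[0.3,0.3,0.3,0.3,0.3,0.3,0.3,0.3]' --pt "0 -3 -2" --pt "0 -7 -4" --pt "0 -11 -4" --pt "0 -15 -4" --pt "0 -19 -4" --pt "0 -23 -4" --pt "0 -27 -4" --pt "0 -30 -4" --roll '[0,0,0,0,0,0,0,0]'

```text
time_s: 29.95
eef_pos: [0.4248, 0.1265, 0.2245]
ee_rot: [179.6, 0.5, 0.0]
contact_force: [-0.1, -0.3, 0.8]
grip_width: 0.0556
```

```bash
python3 up.py .458 -.389 scene top; python3 - <<'E'
from h import *
p,d=camera('top'); cv2.imwrite('pics/t33.png',cv2.resize(p[190:310,370:510,::-1],None,fx=5,fy=5,interpolation=cv2.INTER_CUBIC))
W=cloud("top",d)
for l in ["reagent_bottle","salt_jar","flask"]:
    for m in masks_of(l,"top")[:1]:
        w=W[m["region"]]; w=w[~np.isnan(w[:,0])]; zt=np.percentile(w[:,2],95); t=w[w[:,2]>zt-.008]
        print(l,m["p"],"mid",(t.max(0)+t.min(0))[:2]/2)
E
```

```text
scene rim n 158 zmax 0.24861580569199535 rimfit [ 0.4571 -0.39  ] 0.00016 free circ [ 0.457  -0.3902] 0.0431
  side 842 [ 0.4565 -0.3905]
top rim n 238 zmax 0.24702769001006272 rimfit [ 0.4586 -0.3891] 3.3e-05 free circ [ 0.4587 -0.3889] 0.043
  side 972 [ 0.4588 -0.3898]
at [0.4248 0.1271 0.2244] [1.7961e+02 4.8000e-01 1.7000e-01] t 30.05 q [ 6.  7. -9. 74. -0. 96.] w 0.0556
delta cm [-42.33  12.43  22.88] roll 0
reagent_bottle 0.74 mid [0.48273388 0.13193823]
salt_jar 0.55 mid [ 0.70227358 -0.09635486]
flask 0.87 mid [0.72716702 0.07059752]
```

View pics/t33.png

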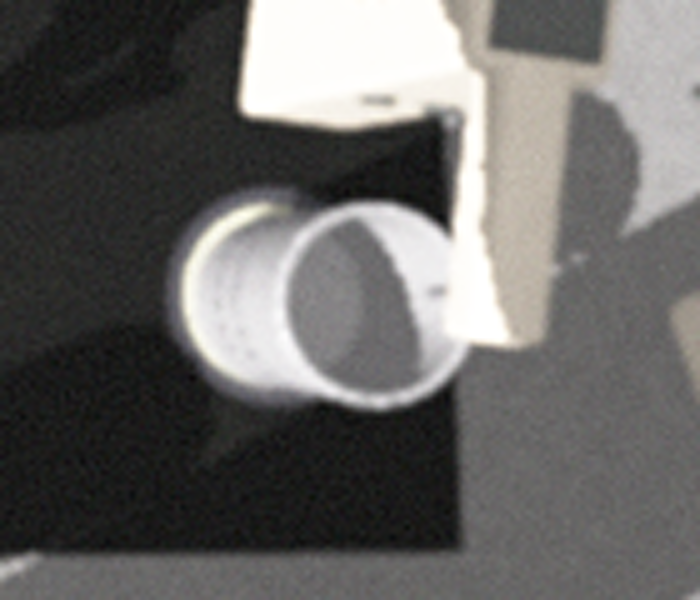

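```bash
python3 -c "
from h import *
p,d=camera('scene'); cv2.imwrite('pics/s34.png',cv2.resize(p[80:320,80:480,::-1],None,fx=2,fy=2))
a=cv2.imread('pics/scene0.png')
df=cv2.absdiff(a,p[:,:,::-1])[225:300,190:430].max(2); 
for n,(x0,x1,y0,y1) in dict(bottle=(385,415,235,283),jar=(200,230,236,270),flask=(246,277,258,302)).items():
  q=cv2.absdiff(a,p[:,:,::-1].copy())[y0:y1,x0:x1]; print(n,q.mean(),q.max())"
```

```text
bottle 4.468287037037037 17
jar 4.761764705882353 17
flask 4.330645161290323 14
```

View pics/s34.png

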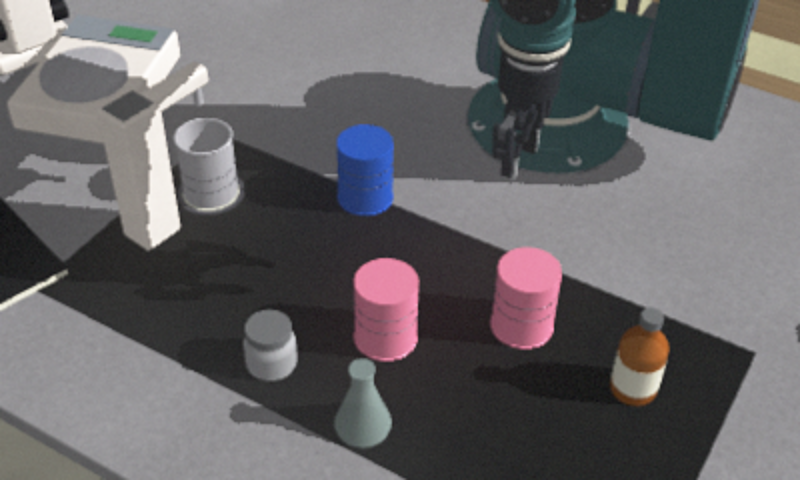

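The beaker stands mouth-up on the round mark at about (205, 165) in this view. The bottle, jar, flask and look-alikes are where they started, and the gripper is clear of everything.

```bash
python3 -c "
from workcell import *
print(finish_job())"
```

```text
the job is handed in; nothing more can be done
None
```

The beaker is standing mouth-up on the mark under the spout, and I handed the job in at about 30 s of the 72 s allowed. I toppled it with the half-open fingers and raised it over its base edge with a forward-and-up push on the rim. Then I slid it along the bench to the mark.

**Position:** The last fits put the beaker at (0.457, -0.390) from the scene camera and (0.459, -0.389) from the top camera. The mark is at about (0.460, -0.389), and its estimates spread by 3–4 mm between cameras. So the beaker is about 2 mm off centre, within what the cameras can tell.

**Bystanders:** The bottle, jar and flask areas of the scene picture match the first picture to within noise. The blue and pink look-alikes also look unmoved. One check disagreed: the top-view position for the bottle came out wrong, most likely because the arm was above it, and the scene picture shows it in place.

**What went wrong on the way:**
- The first topple push slipped over the top.
- Some of the raising pushes slipped off the rim.
- Three pushes near the mark tipped the beaker part-way. I backed off each time, it settled upright again, and I finished with lower pushes.

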